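# Complete the two-jar gift set with the jar from behind the supply basket

## Task

The second jar for the two-jar gift box stands on the back step of the desk shelf, behind the basket of supplies. Set the basket aside on the cutting mat, take the jar out from under the top board and stand it in the empty half of the gift box, then put the basket back in its place on the shelf deck, square and fully home against the step. Keep the basket and the jars upright, push the basket home gently, and leave the other jar, the closed box and the glue stick where they are.

Things in the scene. Friction and masses are not known exactly. Their poses are not given: they have to be found in the camera images.
- shelf: Fixed plywood desk shelf, open front and back. Origin: centre of its underside, on the table; x to its back (away from the robot), y left, z up. Deck 240 (x) by 270 (y), 12 thick. Cheeks along both sides: inner faces y = +-120, 62 high. Rear uprights at x 70 to 120, y +-120 to +-135. Basket home: on the deck, its back touching the step (basket centre x = -50, y within +-30).
- step_edge (a point): Middle of the step's top front edge, 42 above the table, at shelf x = 0, y = 0; axes as the shelf's. The step fills the deck's rear half (x 0 to 120, 240 wide), is 30 higher than the deck, with an upright front face and at x 110 to 120 a back rail 22 higher. The jar stands on it.
- board_edge (a point): Middle of the lower front edge of the shelf's top board: shelf x = 15, 285 above the table. The board reaches from there 105 back, 270 wide, 15 thick; boxes on it are only seen. It covers the jar: a tool pointing straight down cannot reach it; come from the front, tilted 30 to 45 degrees.
- basket_centre (a point): Loose slatted wooden basket, 100 (x) by 170 (y), walls 69 high, 160 high with its hoop handle; the supplies in it are fixed; 0.45 to 0.8 kg, hangs level from the handle. This point: on its axis, 80 above its underside. x the short way (towards the step), y along it, z up. Starts in its place on the deck, 2 to 5 mm off the step.
- basket_handle (a point): Centre of the basket's handle bar: wooden bar 86 long (x), 24 wide (y), 18 high, this point 151 above the basket's underside; to be pinched across its 24 mm width. Below the bar 40 mm or more are free between the two hoop uprights (at x = +-39, 8 thick). Axes as the basket's.
- jar_centre (a point): Loose round preserve jar, glass with steel screw lid: body 58 in diameter to 84 high, lid 56 in diameter, 104 high in all, 0.24 to 0.38 kg. It starts upright on the shelf's step behind the basket. This point: on its axis, 52 above its underside; z up.
- empty_cell (a point): Centre of the floor of the empty half of the loose kraft gift box (172 long in x, 88 wide in y, 0.2 kg, open on top). The half is 80 by 80 inside, its floor 4 above the table, all walls and the divider 4 thick and reaching 35 above the table. Axes of the box: the box's centre lies 42 ahead in +x, the packed jar's half 84 ahead in +x.
- packed_jar_centre (a point): A jar of the same kind, already standing in the other half of the gift box; to stay there. This point: on its axis, 52 above its underside.
- mat: Fixed flat cutting mat on the table, 150 (x) by 220 (y), 3 thick. Origin: centre of its underside. It lies on one side of the shelf, the gift box on the other.
- closed_box: Loose closed kraft box with a window in its lid, 110 by 85 by 42 high; bystander. Origin: centre of its underside.
- glue_stick: Loose glue stick standing upright, 28 in diameter, 98 high; bystander. Origin: centre of its underside.

How it is judged:
On the way, in this order (a step that is already met when the one before it is completed fails the run):
1. the basket stands, let go, on the cutting mat (horizontal distance between basket_centre and mat below 0.06 m and height (world z) of basket_centre between 0.076 and 0.09 m and angle between basket_centre's own z axis and vertical below 0.08 rad and contact force between the fingers and basket below 0.3 N), for 0.2 s.
2. the jar stands, let go, in the empty half of the gift box (horizontal distance between jar_centre and empty_cell below 0.018 m and z of jar_centre in the frame of empty_cell between 0.046 and 0.058 m and angle between jar_centre's own z axis and vertical below 0.1 rad and contact force between the fingers and jar below 0.3 N), for 0.2 s.
At the end, for the whole second after the job is handed in: The jar stands upright and let go on the floor of the empty half of the gift box, the packed jar still stands in the other half, and the basket stands level and let go on the shelf deck between the cheeks, its back within 3.5 mm of the step and square to it within 4 degrees (all of step 2 and x of basket_centre in the frame of shelf between -0.0535 and -0.045 m and y of basket_centre in the frame of shelf between -0.037 and 0.037 m and z of basket_centre in the frame of shelf between 0.089 and 0.096 m and angle between the x axis of basket_centre and the x axis of shelf, either way round below 0.07 rad and angle between basket_centre's own z axis and vertical below 0.05 rad and contact force between the fingers and basket below 0.3 N and horizontal distance between packed_jar_centre and empty_cell between 0.065 and 0.105 m and angle between packed_jar_centre's own z axis and vertical below 0.1 rad and height (world z) of packed_jar_centre below 0.062 m); the robot touches nothing.
It fails at once if the basket is tipped by more than 25 degrees (angle between basket_centre's own z axis and vertical above 0.44 rad).
It fails at once if a jar is tipped by more than 35 degrees (angle between any of jar_centre, packed_jar_centre's own z axis and vertical above 0.61 rad).
It fails at once if the basket is rammed against the shelf with more than 60 N (contact force between basket and shelf above 60 N).
It fails at once if the closed box is moved by more than 30 mm (distance of closed_box from where it was at the start of the episode above 0.03 m).
It fails at once if the glue stick is moved by more than 30 mm or tipped (distance of glue_stick from where it was at the start of the episode above 0.03 m or angle between glue_stick's own z axis and vertical above 0.3 rad).
It also fails if it takes over 72 s, if anything falls off the work surface, if the arm or the gripper's body presses on something with over 40 N, if the wrist force passes 120 N, or if a joint passes its speed limit or range.

## Robot

A 6-joint arm with a two-finger parallel gripper is mounted at the origin on the work surface. World frame = base frame: x ahead of the robot, y to its left, z up, the work surface at z = 0. Lengths are in m, angles in rad, forces in N, time in s.
With the tool pointing down it reaches from about 0.35 to 0.775 m from the base axis. Payload 5.5 kg.
Tool frame: the origin (TCP) lies at the very end of the fingers, on their centre line; the grasp point (between the pads) lies 19 mm behind it (manip.grip_point_offset is the distance from the TCP to the grasp point, in m); z points along the fingers, y is the direction in which the jaws open and shut (so a half turn about z gives the same grasp; the last joint's range is limited). The gripper opens to 85 mm and grips with 20 to 120 N. Pads are 22 mm wide; open, the fingers measure 114 mm over their backs; the gripper's body (76 mm by 85 mm) begins 54 mm behind the grasp point. The pads swing forward as they close: fully open they stand 13 mm farther back than shut.
Start: joints at [-1.405, 0.313, 0.046, 1.304, 0, 1.431], TCP at [0.173, -0.548, 0.231] pointing down, gripper open.
Joint ranges: [-2.76, 2.76], [-0.86, 1.69], [-1.03, 1.26], [-2.2, 2.34], [-1.47, 1.5], [-3.14, 3.14]. Speed limits (rad/s): [2.57, 2.57, 3.14, 3.14, 3.14, 3.14].

## Interface

Orientations are given as a rotation vector (axis times angle).
In Python, from bench import manip gives the robot as it stands.
- The arm moves only by the tool drive_tool, never from a script. Its argument "motion" is a list of rows, each a list of 3 entries, a list of its own where there are three numbers: the shift along the tool's x, y, z in units of 30 mm (1.0 is 30 mm), then the turn about the tool's z in units of 5 degrees (1.0 is 5 degrees), then the opening, from -1 (shut) to 1 (fully open). In form: [[[tx, ty, tz], spin, jaw], ...]. A call has 1 to 5 rows; each row shifts and turns the commanded pose from where the row before left it, along the tool's axes as they then stand; what a row does not reach is not made up. A row lasts 1/8 s, in which the tool goes at most 62.5 mm and 10.7 degrees, less where a joint would pass 70% of its speed; a pose out of reach is approached as far as the arm can. A call is refused whole if a number of a shift passes 1 or a number of a turn 1, either way. A call with a gripper value outside its range is refused whole. The fingers move at their own pace and stop on an object; the grip force is fixed at half the most. Time passes only in rows, so rows that do not move let the fingers close. It gives the time, the measured TCP pose, the force and the opening at its end, in the units of the state.
- manip.state(): the state, without advancing time (a new reading comes with each control period).
- manip.get_image(name): name is "scene" or "top"; returns the picture (480x640x3 uint8, blue, green, red); there is no depth.
- manip.camera_info(name): a dict with "K" (3x3 intrinsics, pixels), "cam_to_world" (4x4, takes a point from camera to world coordinates). Camera axes: x right, y down, z forward; pixel columns grow to the right and rows downward; lengths in m; the calibration is good to about 2 mm. A picture is of the moment at which its call begins. camera_info takes no time and is no camera call.
- manip.close_job(): hands the job in, once; it reports no verdict.
The state is a dict: "time_s": time; "qpos": joint angles; "qd": joint speeds; "tau": joint torques, N m; "eef_pos": TCP position; "tcp_rot": TCP orientation; "contact_force": force on the tool from outside, world axes, zero at the start; "moment": the same for the moment, N m; "opening": finger opening in m.
Only numpy, scipy, OpenCV 4.12 (cv2) and the standard library are available. Lean on these libraries where they do the work, as an engineer would, in place of code of your own. Each camera call takes 0.05 s, during which the arm holds its last target.

## Working session

There is one attempt and no reset: what is moved stays moved. The work goes in short steps, Python scripts to look and compute and a tool call to move; the robot and the scene stay as the last step left them, time stands still between calls to the robot, and variables do not carry over. Pictures are saved under pics/ and viewed, and the job is handed in when it is done.

Besides the shell and the picture viewer there is one more tool, called after "Emit:" in YAML: its name, and indented under it one key for each argument. drive_tool: Moves the arm, as the interface text tells. Its arguments: {"type":"object","properties":{"motion":{"type":"array","items":{"type":"array"}}},"required":["motion"]}

```bash
ls; mkdir -p pics
python3 - <<'E'
from bench import manip
import cv2
for n in("scene","top"):
    cv2.imwrite(f"pics/{n}0.png",manip.get_image(n)); c=manip.camera_info(n); print(n,c["K"],c["cam_to_world"])
print(manip.state(), manip.grip_point_offset)
E
```

```text
pics
scene [[603.88080516   0.         321.80295117]
 [  0.         603.88080516 232.58961201]
 [  0.           0.           1.        ]] [[-0.89986666 -0.36612258  0.23705328  0.19551202]
 [-0.43615973  0.75265076 -0.49323576  0.65770073]
 [ 0.00216641 -0.54723951 -0.83697325  1.24936763]
 [ 0.          0.          0.          1.        ]]
top [[481.17753449   0.         325.10640015]
 [  0.         481.17753449 237.2680108 ]
 [  0.           0.           1.        ]] [[-0.01695027 -0.99623398  0.08503265  0.43317189]
 [-0.99951828  0.01909447  0.02446655 -0.00651912]
 [-0.02599806 -0.08457698 -0.99607773  1.12345063]
 [ 0.          0.          0.          1.        ]]
{'time_s': 0.1, 'qpos': array([-1.40462936e+00,  3.13944188e-01,  4.51499641e-02,  1.30363572e+00,
        7.64887404e-06,  1.43124005e+00]), 'qd': array([-0.00157357, -0.00170232,  0.00442669,  0.00195358,  0.00047384,
       -0.00097263]), 'tau': array([ 2.67607124e-03, -4.81727672e+01,  2.99242151e+01,  1.28303346e-02,
       -1.21864400e-04,  1.27709214e-05]), 'eef_pos': array([ 0.17300835, -0.54789121,  0.23051078]), 'tcp_rot': array([-3.10334525e+00, -4.78112165e-01,  2.21164093e-05]), 'contact_force': array([ 0.36790881, -0.12609205, -0.22204955]), 'moment': array([-0.02339965,  0.01469648, -0.01085481]), 'opening': 0.08523608422009171} 0.0187
```

View pics/scene0.png

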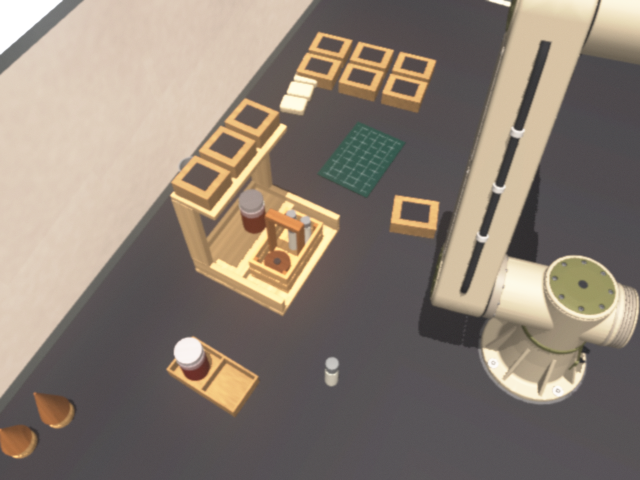

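View pics/top0.png

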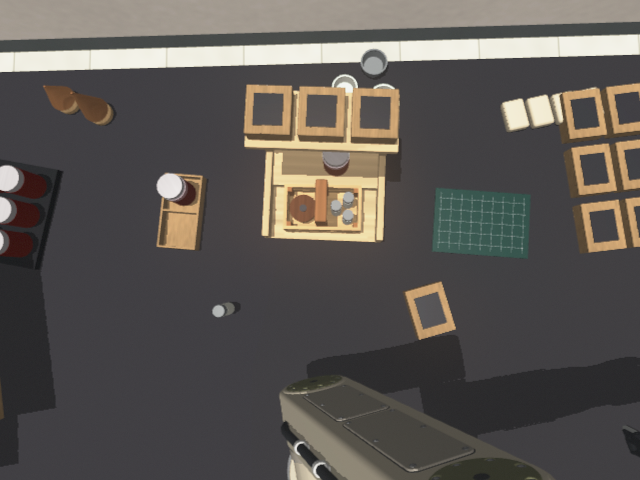

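```bash
cat > h.py <<'E'
import numpy as np, cv2
from bench import manip
from scipy.spatial.transform import Rotation as R
def ray(n,uv):
    c=manip.camera_info(n);K=np.array(c["K"]);T=np.array(c["cam_to_world"])
    d=T[:3,:3]@np.linalg.inv(K)@np.array([uv[0],uv[1],1.]);return T[:3,3],d
def onz(n,uv,z):
    o,d=ray(n,uv);return o+d*(z-o[2])/d[2]
def tri(uvs,uvt):
    A=np.zeros((3,3));b=np.zeros(3);L=[]
    for n,uv in(("scene",uvs),("top",uvt)):
        o,d=ray(n,uv);d=d/np.linalg.norm(d);P=np.eye(3)-np.outer(d,d);A+=P;b+=P@o;L.append((o,P))
    p=np.linalg.solve(A,b);return p,[np.linalg.norm(P@(p-o)) for o,P in L]
def proj(n,p):
    c=manip.camera_info(n);T=np.linalg.inv(np.array(c["cam_to_world"]));q=np.array(c["K"])@(T[:3,:3]@p+T[:3,3]);return q[:2]/q[2]
E
python3 - <<'E'
import cv2
t=cv2.imread('pics/top0.png');s=cv2.imread('pics/scene0.png')
cv2.imwrite('pics/c1.png',cv2.resize(t[70:260,235:400],None,fx=3.1,fy=3.1,interpolation=cv2.INTER_CUBIC))
cv2.imwrite('pics/c2.png',cv2.resize(s[90:320,165:350],None,fx=2.6,fy=2.6,interpolation=cv2.INTER_CUBIC))
cv2.imwrite('pics/c3.png',cv2.resize(t[160:330,140:250],None,fx=3.5,fy=3.5,interpolation=cv2.INTER_CUBIC))
E
```

```text
(no output)
```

View pics/c1.png

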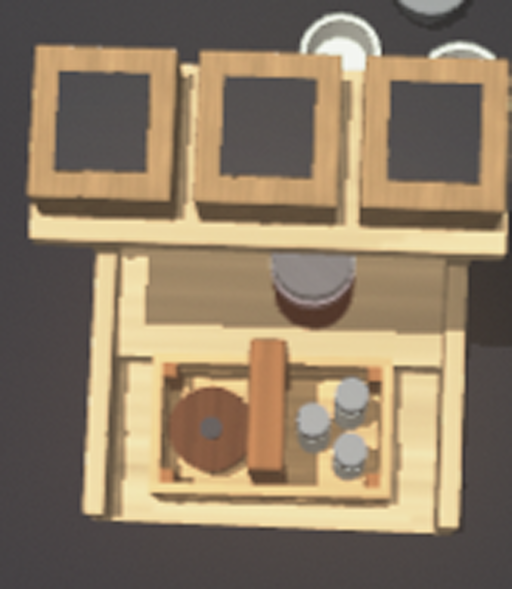

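View pics/c2.png

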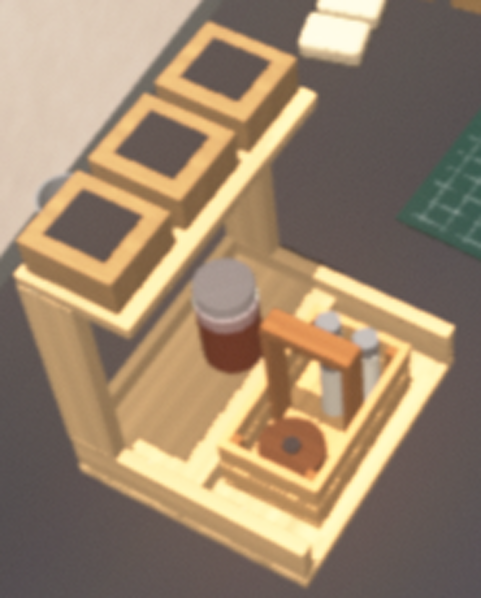

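View pics/c3.png

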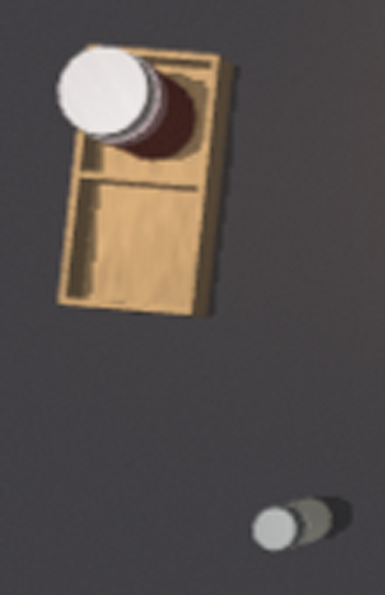

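Run:
```python
from h import *
np.set_printoptions(precision=4,suppress=True)
f=lambda p,s,o:(p[0]/s+o[0]-.5+.5/s,p[1]/s+o[1]-.5+.5/s)
c1=lambda *p:f(p,3.1,(235,70)); c2=lambda *p:f(p,2.6,(165,90)); c3=lambda *p:f(p,3.5,(140,160))
a=onz("top",c1(84,515),.062);b=onz("top",c1(462,531),.062)
print("cheek front outer",a,b,np.linalg.norm(a-b))
a=onz("top",c1(97,251),.062);print("left cheek back vis",a)
a=onz("top",c1(30,239),.285);b=onz("top",c1(506,256),.285);print("board low front",a,b,np.linalg.norm(a-b))
a=onz("top",c1(118,357),.042);b=onz("top",c1(447,366),.042);print("step edge",a,b,np.linalg.norm(a-b))
for nm,P in(("handle",[(252,339),(286,339),(283,467),(250,471)]),):
    q=[onz("top",c1(*p),.172) for p in P];print(nm,np.array(q),np.mean(q,0))
q=[onz("scene",c2(*p),.172) for p in [(268,311),(358,350),(350,363),(263,323)]];print("handle scene",np.array(q),np.mean(q,0))
q=[onz("top",c1(*p),.081) for p in [(157,360),(395,362),(390,497),(154,492)]];print("basket rim",np.array(q),np.mean(q,0))
print("jar lid scene",onz("scene",c2(225,282),.146))
for z,p in((.146,(226,262)),(.146,(194,285)),(.146,(256,285))): print(onz("scene",c2(*p),z))
print("lid top L/R", onz("top",c1(271,262),.146),onz("top",c1(355,262),.146))
print("packed top",onz("top",c3(103,92),.108))
q=[onz("top",c3(*p),.035) for p in [(90,44),(221,55),(195,316),(59,303)]];print("giftbox",np.array(q),np.mean(q,0))
q=[onz("top",c3(*p),.035) for p in [(82,184),(197,189)]];print("divider front",np.array(q))
print("glue",onz("top",c3(274,528),.098))
t=cv2.imread('pics/top0.png');hsv=cv2.cvtColor(t,cv2.COLOR_BGR2HSV)
m=cv2.inRange(hsv,(70,60,30),(100,255,255));m=cv2.morphologyEx(m,5,np.ones((3,3)))
cs,_=cv2.findContours(m,0,1);c=max(cs,key=cv2.contourArea);r=cv2.minAreaRect(c);print(r)
print("mat",onz("top",r[0],.003),[onz("top",p,.003)[:2] for p in cv2.boxPoints(r)])
```

```text
cheek front outer [0.5298 0.1603 0.062 ] [ 0.5132 -0.1096  0.062 ] 0.27042767914406185
left cheek back vis [0.7225 0.1497 0.062 ]
board low front [0.6697 0.1556 0.285 ] [ 0.6532 -0.1172  0.285 ] 0.27331991917972753
step edge [0.648  0.1377 0.042 ] [ 0.636  -0.1039  0.042 ] 0.24183398972773693
handle [[0.632  0.0332 0.172 ]
 [0.6316 0.0112 0.172 ]
 [0.5482 0.0146 0.172 ]
 [0.5461 0.0358 0.172 ]] [0.5895 0.0237 0.172 ]
handle scene [[0.6334 0.0197 0.172 ]
 [0.5475 0.0219 0.172 ]
 [0.5476 0.0363 0.172 ]
 [0.6313 0.0324 0.172 ]] [0.5899 0.0276 0.172 ]
basket rim [[ 0.6375  0.1047  0.081 ]
 [ 0.6323 -0.0638  0.081 ]
 [ 0.5366 -0.0581  0.081 ]
 [ 0.5434  0.1078  0.081 ]] [0.5874 0.0227 0.081 ]
jar lid scene [ 0.6926 -0.0065  0.146 ]
[ 0.7025 -0.0259  0.146 ]
[0.7152 0.0082 0.146 ]
[ 0.6667 -0.0155  0.146 ]
lid top L/R [0.6893 0.0208 0.146 ] [ 0.688  -0.0352  0.146 ]
packed top [0.6374 0.3531 0.108 ]
giftbox [[0.6845 0.388  0.035 ]
 [0.6751 0.3006 0.035 ]
 [0.5028 0.3168 0.035 ]
 [0.5129 0.4064 0.035 ]] [0.5938 0.353  0.035 ]
divider front [[0.5911 0.3922 0.035 ]
 [0.5862 0.316  0.035 ]]
glue [0.369 0.249 0.098]
((521.5, 245.5), (1.0, 1.0), 90.0)
mat [ 0.501  -0.4324  0.003 ] [array([ 0.5022, -0.4313]), array([ 0.5022, -0.4336]), array([ 0.4999, -0.4335]), array([ 0.4999, -0.4312])]
```

Run:
```python
from h import *
np.set_printoptions(precision=4,suppress=True)
t=cv2.imread('pics/top0.png');hsv=cv2.cvtColor(t,cv2.COLOR_BGR2HSV)
print(hsv[215:218,460:466].tolist()[0])
m=cv2.inRange(hsv,(60,50,20),(100,255,255));m[:, :420]=0;m[:,545:]=0;m=cv2.morphologyEx(m,cv2.MORPH_CLOSE,np.ones((7,7)))
cs,_=cv2.findContours(m,0,1);c=max(cs,key=cv2.contourArea);r=cv2.minAreaRect(c);print(r)
print("mat",onz("top",r[0],.003),[onz("top",p,.003)[:2] for p in cv2.boxPoints(r)])
q=[onz("top",p,.042)for p in [(406,291),(440,283),(455,328),(420,338)]];print(np.array(q))
s=manip.state();print(R.from_rotvec(s['tcp_rot']).as_matrix())
```

```text
[[82, 69, 100], [82, 64, 104], [82, 85, 90], [81, 80, 89], [82, 85, 90], [82, 85, 90]]
((481.2588806152344, 222.87562561035156), (96.2547607421875, 64.26483917236328), 4.085616588592529)
mat [ 0.5554 -0.3425  0.003 ] [array([ 0.491 , -0.2239]), array([ 0.6412, -0.2399]), array([ 0.6201, -0.4617]), array([ 0.4712, -0.4433])]
[[ 0.402  -0.158   0.042 ]
 [ 0.4185 -0.2339  0.042 ]
 [ 0.3192 -0.2631  0.042 ]
 [ 0.2985 -0.1855  0.042 ]]
[[ 0.9536  0.301  -0.0003]
 [ 0.301  -0.9536  0.0016]
 [ 0.0002 -0.0016 -1.    ]]
```

```bash
cat >> h.py <<'E'
np.set_printoptions(precision=4,suppress=True)
def plan(target,yaw=None,n=5,start=None,grip=1):
    """rows to go from measured pose to TCP target with final spin so tool-x heading=yaw (tool down or tilted)"""
    s=manip.state();p=s['eef_pos'] if start is None else np.array(start);Rm=R.from_rotvec(s['tcp_rot'])
    M=Rm.as_matrix();y0=np.arctan2(-M[0,1],M[1,1]) if M[2,2]>0 else np.arctan2(M[0,1],-M[1,1])
    sp=0 if yaw is None else (y0-yaw)
    d=(np.array(target)-p)/n
    print("yaw",y0,"pos",p,"rows",n,"spin tot deg",np.degrees(sp))
    for i in range(n):
        print(np.round(Rm.as_matrix().T@d/.03,2).tolist(),round(np.degrees(sp/n)/5,2))
        Rm=Rm*R.from_rotvec([0,0,sp/n])
E
python3 - <<'E'
from h import *
f=lambda p,s,o:(p[0]/s+o[0]-.5+.5/s,p[1]/s+o[1]-.5+.5/s)
c1=lambda *p:f(p,3.1,(235,70)); c2=lambda *p:f(p,2.6,(165,90))
print(tri(c2(327,320),c1(351,393)),tri(c2(365,340),c1(350,448)))
plan([.589,.025,.215],-.035,20)
E
```

```text
(array([ 0.6064, -0.0314,  0.1099]), [np.float64(0.0005212483891935049), np.float64(0.00052124838919341)]) (array([ 0.5687, -0.0302,  0.1044]), [np.float64(8.947412334186608e-05), np.float64(8.947412334164188e-05)])
yaw 0.305723432859579 pos [ 0.173  -0.5479  0.2305] rows 20 spin tot deg 19.522014684062945
[0.95, -0.7, 0.03] 0.2
[0.94, -0.72, 0.03] 0.2
[0.92, -0.73, 0.03] 0.2
[0.91, -0.75, 0.03] 0.2
[0.9, -0.76, 0.03] 0.2
[0.89, -0.78, 0.03] 0.2
[0.87, -0.79, 0.03] 0.2
[0.86, -0.81, 0.03] 0.2
[0.84, -0.82, 0.03] 0.2
[0.83, -0.84, 0.03] 0.2
[0.82, -0.85, 0.03] 0.2
[0.8, -0.87, 0.03] 0.2
[0.79, -0.88, 0.03] 0.2
[0.77, -0.89, 0.03] 0.2
[0.76, -0.91, 0.03] 0.2
[0.74, -0.92, 0.03] 0.2
[0.72, -0.93, 0.03] 0.2
[0.71, -0.94, 0.03] 0.2
[0.69, -0.96, 0.03] 0.2
[0.68, -0.97, 0.03] 0.2
```

Emit:
drive_tool:
  motion:
    - [[0.95, -0.7, 0], 0.8, 1]
    - [[0.9, -0.77, 0], 0.8, 1]
    - [[0.85, -0.82, 0], 0.8, 1]
    - [[0.79, -0.88, 0], 0.8, 1]
    - [[0.74, -0.92, 0], 0.7, 1]

```text
time_s: 0.72
eef_pos: [0.2788, -0.4045, 0.2309]
tcp_rot: [-3.14, 0.058, 0.0]
contact_force: [-0.3, -0.4, 1.1]
opening: 0.0854
```

Emit:
drive_tool:
  motion:
    - [[0.65, -0.95, 0], 0, 1]
    - [[0.65, -0.95, 0], 0, 1]
    - [[0.65, -0.95, 0], 0, 1]
    - [[0.65, -0.95, 0], 0, 1]
    - [[0.65, -0.95, 0], 0, 1]

```text
time_s: 1.35
eef_pos: [0.3811, -0.2656, 0.231]
tcp_rot: [-3.141, 0.054, 0.001]
contact_force: [1.3, -0.4, -0.6]
opening: 0.0853
```

Emit:
drive_tool:
  motion:
    - [[0.65, -0.95, 0], 0, 1]
    - [[0.65, -0.95, 0], 0, 1]
    - [[0.65, -0.95, 0], 0, 1]
    - [[0.65, -0.95, 0], 0, 1]
    - [[0.5, -0.8, 0], 0, 1]

```text
time_s: 1.98
eef_pos: [0.4789, -0.1308, 0.2309]
tcp_rot: [-3.141, 0.053, 0.001]
contact_force: [0.4, -0.2, 0.4]
opening: 0.0855
```

Run:
```python
from h import *
plan([.589,.025,.215],-.035,5)
```

```text
yaw -0.03389920577681606 pos [ 0.4789 -0.1308  0.2309] rows 5 spin tot deg 0.06307086310082209
[0.7, -1.06, 0.11] 0.0
[0.7, -1.06, 0.11] 0.0
[0.7, -1.06, 0.11] 0.0
[0.7, -1.06, 0.11] 0.0
[0.7, -1.06, 0.11] 0.0
```

Emit:
drive_tool:
  motion:
    - [[0.7, -0.95, 0], 0, 1]
    - [[0.7, -0.95, 0], 0, 1]
    - [[0.7, -0.95, 0], 0, 1]
    - [[0.7, -0.95, 0], 0, 1]
    - [[0.7, -0.95, 0], 0, 1]

```text
time_s: 2.6
eef_pos: [0.5887, 0.0078, 0.2307]
tcp_rot: [3.141, -0.054, -0.002]
contact_force: [-0.1, -0.5, 0.6]
opening: 0.0855
```

Run:
```python
from h import *
plan([.589,.0255,.144],-.035,5)
```

```text
yaw -0.03450205659431217 pos [0.5887 0.0078 0.2307] rows 5 spin tot deg 0.028530055582283283
[-0.0, -0.12, 0.58] 0.0
[-0.0, -0.12, 0.58] 0.0
[-0.0, -0.12, 0.58] 0.0
[-0.0, -0.12, 0.58] 0.0
[-0.0, -0.12, 0.58] 0.0
```

Emit:
drive_tool:
  motion:
    - [[0, -0.3, 0], 0, 1]
    - [[0, -0.29, 0.7], 0, 1]
    - [[0, 0, 0.75], 0, 1]
    - [[0, 0, 0.75], 0, 1]
    - [[0, 0, 0.7], 0, 1]

```text
time_s: 3.22
eef_pos: [0.5879, 0.024, 0.1433]
tcp_rot: [3.141, -0.055, -0.002]
contact_force: [0.1, 0.5, 0.3]
opening: 0.0855
```

Emit:
drive_tool:
  motion:
    - [[0, 0, 0], 0, -1]
    - [[0, 0, 0], 0, -1]
    - [[0, 0, 0], 0, -1]
    - [[0, 0, 0], 0, -1]

```text
time_s: 3.72
eef_pos: [0.5895, 0.0247, 0.1454]
tcp_rot: [-3.141, 0.054, -0.003]
contact_force: [0.0, 1.3, 1.6]
opening: 0.0229
```

Emit:
drive_tool:
  motion:
    - [[0, 0, -0.2], 0, -1]
    - [[-0.1, 0, -0.5], 0, -1]
    - [[-0.2, 0, -0.8], 0, -1]
    - [[-0.2, 0, -0.8], 0, -1]
    - [[-0.2, 0, -0.8], 0, -1]

```text
time_s: 4.35
eef_pos: [0.5674, 0.0251, 0.2386]
tcp_rot: [3.141, -0.054, -0.0]
contact_force: [0.9, -0.4, -5.2]
opening: 0.023
```

Run:
```python
from h import *
im=manip.get_image("scene");cv2.imwrite("pics/s1.png",im)
print(manip.state()['contact_force'],manip.state()['opening'])
plan([.556,-.3425,.23],-.06,13)
```

```text
[-0.4129  0.0501 -2.1015] 0.023102001688730712
yaw -0.0345009053318075 pos [0.5679 0.0251 0.2423] rows 13 spin tot deg 1.46099050589197
[0.0, 0.94, 0.03] 0.02
[0.0, 0.94, 0.03] 0.02
[0.01, 0.94, 0.03] 0.02
[0.01, 0.94, 0.03] 0.02
[0.01, 0.94, 0.03] 0.02
[0.01, 0.94, 0.03] 0.02
[0.01, 0.94, 0.03] 0.02
[0.01, 0.94, 0.03] 0.02
[0.02, 0.94, 0.03] 0.02
[0.02, 0.94, 0.03] 0.02
[0.02, 0.94, 0.03] 0.02
[0.02, 0.94, 0.03] 0.02
[0.02, 0.94, 0.03] 0.02
```

View pics/s1.png

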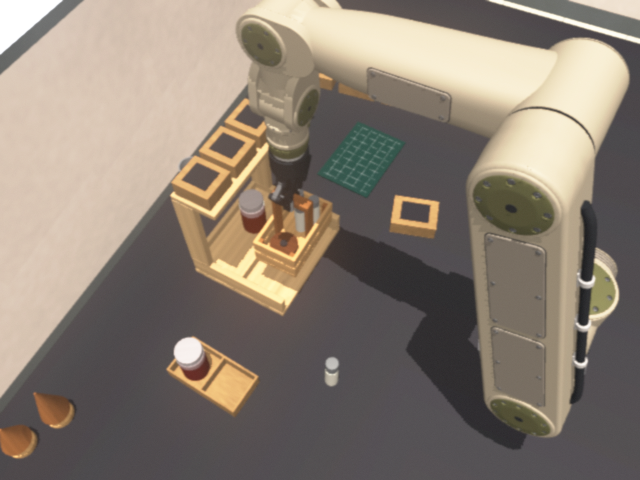

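Run:
```python
import cv2
s=cv2.imread('pics/s1.png')
cv2.imwrite('pics/c4.png',cv2.resize(s[130:310,180:350],None,fx=3.3,fy=3.3,interpolation=cv2.INTER_CUBIC))
```

```text
(no output)
```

View pics/c4.png

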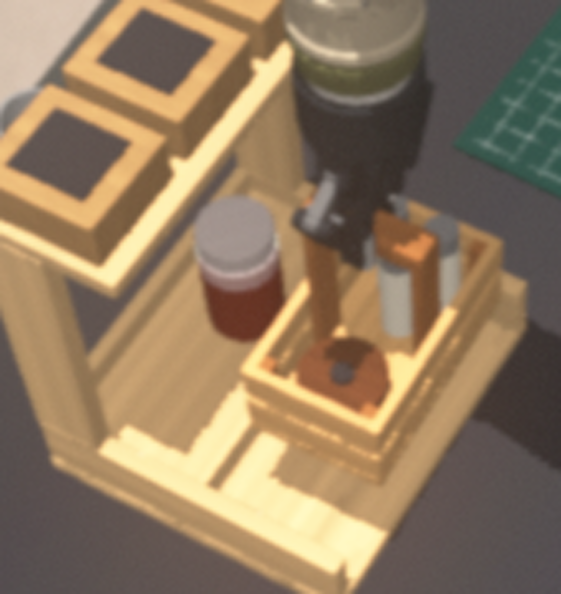

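Emit:
drive_tool:
  motion:
    - [[0, 0.4, 0], 0, -1]
    - [[0, 0.8, 0], 0, -1]
    - [[0, 1, 0], 0, -1]
    - [[0, 1, 0], 0, -1]
    - [[0, 1, 0], 0, -1]

```text
time_s: 5.03
eef_pos: [0.5628, -0.1023, 0.2356]
tcp_rot: [-3.141, 0.055, 0.004]
contact_force: [0.1, -0.4, -5.6]
opening: 0.0231
```

Emit:
drive_tool:
  motion:
    - [[0, 1, 0], 0, -1]
    - [[0, 1, 0], 0, -1]
    - [[0, 1, 0], 0, -1]
    - [[0, 1, 0], 0, -1]
    - [[0, 1, 0], 0, -1]

```text
time_s: 5.65
eef_pos: [0.5574, -0.2522, 0.2354]
tcp_rot: [-3.14, 0.055, 0.004]
contact_force: [-0.4, -0.5, -4.5]
opening: 0.023
```

Emit:
drive_tool:
  motion:
    - [[0, 1, 0], 0, -1]
    - [[0, 1, 0.3], 0, -1]
    - [[0, 0.7, 0.5], 0, -1]
    - [[0, 0.3, 0.5], 0, -1]
    - [[0, 0, 0.6], 0, -1]

```text
time_s: 6.28
eef_pos: [0.5548, -0.3409, 0.1783]
tcp_rot: [-3.14, 0.055, 0.002]
contact_force: [0.1, 0.1, -4.5]
opening: 0.0228
```

Run:
```python
from h import *
plan([.556,-.3425,.1365],-.0345,4)
print(manip.state()['contact_force'],manip.state()['opening'])
```

```text
yaw -0.03523580621698828 pos [ 0.5548 -0.3409  0.1783] rows 4 spin tot deg -0.042158590772915706
[0.01, 0.01, 0.35] -0.0
[0.01, 0.01, 0.35] -0.0
[0.01, 0.01, 0.35] -0.0
[0.01, 0.01, 0.35] -0.0
[ 0.1157  0.0695 -4.5025] 0.022758261956362734
```

Emit:
drive_tool:
  motion:
    - [[0, 0, 0.5], 0, -1]
    - [[0, 0, 0.45], 0, -1]
    - [[0, 0, 0.25], 0, -1]
    - [[0, 0, 0.12], 0, -1]
    - [[0, 0, 0], 0, -1]

```text
time_s: 6.9
eef_pos: [0.5555, -0.3406, 0.1409]
tcp_rot: [3.141, -0.054, 0.0]
contact_force: [1.0, 0.5, -4.2]
opening: 0.0226
```

Emit:
drive_tool:
  motion:
    - [[0, 0, 0.08], 0, -1]
    - [[0, 0, 0.05], 0, -1]
    - [[0, 0, 0], 0, -1]

```text
time_s: 7.28
eef_pos: [0.5553, -0.3406, 0.1368]
tcp_rot: [3.141, -0.054, -0.0]
contact_force: [0.8, 0.2, -4.8]
opening: 0.0236
```

Emit:
drive_tool:
  motion:
    - [[0, 0, 0.04], 0, -1]
    - [[0, 0, 0.03], 0, -1]
    - [[0, 0, 0], 0, -1]

```text
time_s: 7.65
eef_pos: [0.5554, -0.3403, 0.1364]
tcp_rot: [3.14, -0.054, 0.002]
contact_force: [-3.5, 3.7, 5.8]
opening: 0.0227
```

Touchdown. Release and rise.

Emit:
drive_tool:
  motion:
    - [[0, 0, -0.05], 0, 1]
    - [[0, 0, 0], 0, 1]
    - [[0, 0, 0], 0, 1]
    - [[0, 0, 0], 0, 1]
    - [[0, 0, 0], 0, 1]

```text
time_s: 8.28
eef_pos: [0.5553, -0.3406, 0.136]
tcp_rot: [-3.141, 0.054, 0.0]
contact_force: [0.3, 0.4, -0.1]
opening: 0.0856
```

Emit:
drive_tool:
  motion:
    - [[0, 0, -0.5], 0, 1]
    - [[0, 0, -0.8], 0, 1]
    - [[0, 0, -0.9], 0, 1]
    - [[0, 0, -0.9], 0, 1]
    - [[0, 0, -0.9], 0, 1]

```text
time_s: 8.9
eef_pos: [0.5554, -0.3407, 0.2585]
tcp_rot: [3.14, -0.054, 0.002]
contact_force: [-0.6, -0.4, 0.0]
opening: 0.0852
```

Run:
```python
from h import *
im=manip.get_image("top");cv2.imwrite("pics/t2.png",im)
print(manip.state()['qpos'],manip.state()['contact_force'],manip.state()['opening'])
```

```text
[-0.6732  0.4629  0.3429  1.4436 -0.0001  2.5029] [-0.6509 -0.6176  2.9406] 0.08527826702253183
```

View pics/t2.png

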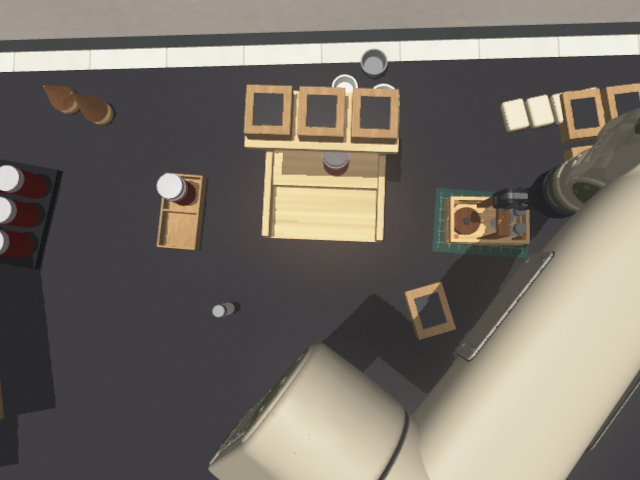

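Run:
```python
from h import *
plan([.42,-0.02,.29],-.035+np.pi,36)
```

```text
yaw -0.034497313311928825 pos [ 0.5564 -0.3414  0.2626] rows 36 spin tot deg -179.97119817435612
[-0.14, -0.29, -0.03] -1.0
[-0.11, -0.3, -0.03] -1.0
[-0.08, -0.31, -0.03] -1.0
[-0.06, -0.32, -0.03] -1.0
[-0.03, -0.32, -0.03] -1.0
[0.0, -0.32, -0.03] -1.0
[0.03, -0.32, -0.03] -1.0
[0.06, -0.32, -0.03] -1.0
[0.08, -0.31, -0.03] -1.0
[0.11, -0.3, -0.03] -1.0
[0.14, -0.29, -0.03] -1.0
[0.16, -0.28, -0.03] -1.0
[0.19, -0.26, -0.03] -1.0
[0.21, -0.25, -0.03] -1.0
[0.23, -0.23, -0.03] -1.0
[0.25, -0.21, -0.03] -1.0
[0.26, -0.19, -0.03] -1.0
[0.28, -0.16, -0.03] -1.0
[0.29, -0.14, -0.03] -1.0
[0.3, -0.11, -0.03] -1.0
[0.31, -0.08, -0.03] -1.0
[0.32, -0.06, -0.03] -1.0
[0.32, -0.03, -0.03] -1.0
[0.32, 0.0, -0.03] -1.0
[0.32, 0.03, -0.03] -1.0
[0.32, 0.06, -0.03] -1.0
[0.31, 0.08, -0.03] -1.0
[0.3, 0.11, -0.03] -1.0
[0.29, 0.14, -0.03] -1.0
[0.28, 0.16, -0.03] -1.0
[0.26, 0.19, -0.03] -1.0
[0.25, 0.21, -0.03] -1.0
[0.23, 0.23, -0.03] -1.0
[0.21, 0.25, -0.03] -1.0
[0.19, 0.26, -0.03] -1.0
[0.16, 0.28, -0.03] -1.0
```

Emit:
drive_tool:
  motion:
    - [[-0.14, -0.29, -0.03], -1, 1]
    - [[-0.11, -0.3, -0.03], -1, 1]
    - [[-0.08, -0.31, -0.03], -1, 1]
    - [[-0.06, -0.32, -0.03], -1, 1]
    - [[-0.03, -0.32, -0.03], -1, 1]

```text
time_s: 9.57
eef_pos: [0.5362, -0.296, 0.2615]
tcp_rot: [3.077, 0.631, 0.001]
contact_force: [0.3, -0.4, 0.5]
opening: 0.0853
```

Emit:
drive_tool:
  motion:
    - [[0, -0.32, -0.03], -1, 1]
    - [[0.03, -0.32, -0.03], -1, 1]
    - [[0.06, -0.32, -0.03], -1, 1]
    - [[0.08, -0.31, -0.03], -1, 1]
    - [[0.11, -0.3, -0.03], -1, 1]

```text
time_s: 10.2
eef_pos: [0.5174, -0.2516, 0.266]
tcp_rot: [2.867, 1.282, 0.001]
contact_force: [-0.3, -0.5, 0.5]
opening: 0.0856
```

Emit:
drive_tool:
  motion:
    - [[0.14, -0.29, -0.03], -1, 1]
    - [[0.16, -0.28, -0.03], -1, 1]
    - [[0.19, -0.26, -0.03], -1, 1]
    - [[0.21, -0.25, -0.03], -1, 1]
    - [[0.23, -0.23, -0.03], -1, 1]

```text
time_s: 10.82
eef_pos: [0.4987, -0.2068, 0.2705]
tcp_rot: [2.521, 1.872, 0.001]
contact_force: [0.1, 0.0, 0.3]
opening: 0.0853
```

Emit:
drive_tool:
  motion:
    - [[0.25, -0.21, -0.03], -1, 1]
    - [[0.26, -0.19, -0.03], -1, 1]
    - [[0.28, -0.16, -0.03], -1, 1]
    - [[0.29, -0.14, -0.03], -1, 1]
    - [[0.3, -0.11, -0.03], -1, 1]

```text
time_s: 11.45
eef_pos: [0.4795, -0.1624, 0.275]
tcp_rot: [2.056, 2.373, 0.0]
contact_force: [-0.0, 0.6, -0.3]
opening: 0.0856
```

Emit:
drive_tool:
  motion:
    - [[0.31, -0.08, -0.03], -1, 1]
    - [[0.32, -0.06, -0.03], -1, 1]
    - [[0.32, -0.03, -0.03], -1, 1]
    - [[0.32, 0, -0.03], -1, 1]
    - [[0.32, 0.03, -0.03], -1, 1]

```text
time_s: 12.08
eef_pos: [0.4606, -0.118, 0.2795]
tcp_rot: [1.494, 2.762, 0.0]
contact_force: [-0.9, 0.1, -0.1]
opening: 0.0857
```

Emit:
drive_tool:
  motion:
    - [[0.32, 0.06, -0.03], -1, 1]
    - [[0.31, 0.08, -0.03], -1, 1]
    - [[0.3, 0.11, -0.03], -1, 1]
    - [[0.29, 0.14, -0.03], -1, 1]
    - [[0.28, 0.16, -0.03], -1, 1]

```text
time_s: 12.7
eef_pos: [0.4418, -0.0735, 0.284]
tcp_rot: [0.861, 3.02, -0.0]
contact_force: [0.8, 0.6, 0.8]
opening: 0.0856
```

Emit:
drive_tool:
  motion:
    - [[0.26, 0.19, -0.03], -1, 1]
    - [[0.25, 0.21, -0.03], -1, 1]
    - [[0.23, 0.23, -0.03], -1, 1]
    - [[0.21, 0.25, -0.03], -1, 1]
    - [[0.19, 0.26, -0.03], -1, 1]

```text
time_s: 13.32
eef_pos: [0.4228, -0.0287, 0.2885]
tcp_rot: [0.187, 3.135, -0.001]
contact_force: [-0.4, 0.6, -0.5]
opening: 0.0854
```

Run:
```python
from h import *
s=manip.state();print(s['qpos'],s['eef_pos'],s['time_s']);print(R.from_rotvec(s['tcp_rot']).as_matrix())
```

```text
[-0.2577  0.0057 -0.1838  1.38   -0.0001 -0.1387] [ 0.4228 -0.0287  0.2885] 13.325
[[-0.9929  0.1187  0.0013]
 [ 0.1187  0.9929 -0.0004]
 [-0.0013 -0.0002 -1.    ]]
```

Emit:
drive_tool:
  motion:
    - [[0, 0, -1], 0, 1]
    - [[0, 0, -1], 0, 1]
    - [[0, 0, -1], 0, 1]
    - [[0, 0, -1], 0, 1]
    - [[-0.5, 0, -1], 0, 1]

```text
time_s: 13.95
eef_pos: [0.4371, -0.0306, 0.44]
tcp_rot: [0.191, 3.133, -0.001]
contact_force: [1.2, -0.2, -0.4]
opening: 0.0854
```

Emit:
drive_tool:
  motion:
    - [[-0.8, 0, -1], 0, 1]
    - [[-0.8, 0, -1], 0, 1]
    - [[-0.8, 0, -1], 0, 1]
    - [[-0.8, 0, -1], 0, 1]
    - [[-0.8, 0, -1], 0, 1]

```text
time_s: 14.58
eef_pos: [0.5141, -0.0419, 0.5638]
tcp_rot: [-0.19, -3.12, -0.012]
contact_force: [-70.2, 15.7, 3.2]
opening: 0.0851
```

Run:
```python
from h import *
s=manip.state();print(s['qpos'],s['eef_pos'],s['time_s']);print(R.from_rotvec(s['tcp_rot']).as_matrix())
```

```text
[-0.2397  0.5149  1.2652  2.3384  0.0047 -0.1183] [ 0.5141 -0.0419  0.5638] 14.575
[[-0.9925  0.1213 -0.0156]
 [ 0.1212  0.9926  0.0086]
 [ 0.0165  0.0067 -0.9998]]
```

Emit:
drive_tool:
  motion:
    - [[0, 0, 0], 0, 1]

```text
time_s: 14.7
eef_pos: [0.5145, -0.0423, 0.5634]
tcp_rot: [-0.191, -3.12, -0.012]
contact_force: [-0.1, 0.4, -0.2]
opening: 0.0852
```

Run:
```python
from h import *
s=manip.state();print(s['qpos'],s['eef_pos'],s['time_s'],s['contact_force']);print(R.from_rotvec(s['tcp_rot']).as_matrix())
```

```text
[-0.2403  0.5142  1.2625  2.3363  0.0046 -0.1181] [ 0.5145 -0.0423  0.5634] 14.7 [-0.098   0.3556 -0.1751]
[[-0.9924  0.122  -0.0156]
 [ 0.1219  0.9925  0.0086]
 [ 0.0165  0.0066 -0.9998]]
```

Emit:
drive_tool:
  motion:
    - [[-0.3, 0, 0], 0, 1]
    - [[-0.3, 0, 0], 0, 1]
    - [[-0.3, 0, 0], 0, 1]
    - [[-0.3, 0, 0], 0, 1]

```text
time_s: 15.2
eef_pos: [0.5188, -0.0435, 0.5568]
tcp_rot: [-0.189, -3.108, -0.021]
contact_force: [0.5, -0.6, 0.2]
opening: 0.0853
```

```bash
cat > st.py <<'E'
from h import *
s=manip.state();print(s['qpos'],s['eef_pos'],s['time_s'],s['contact_force']);M=R.from_rotvec(s['tcp_rot']).as_matrix();print("toolz",M[:,2],"pitch",s['qpos'][1]-s['qpos'][2]+s['qpos'][3])
E
python3 st.py
```

```text
[-0.2428  0.528   1.2645  2.3372  0.0084 -0.1211] [ 0.5188 -0.0435  0.5568] 15.2 [ 0.5443 -0.6266  0.1529]
toolz [-0.027   0.0153 -0.9995] pitch 1.6007265943349018
```

Emit:
drive_tool:
  motion:
    - [[-0.1, 0, -0.5], 0, 1]
    - [[-0.15, 0, -1], 0, 1]
    - [[-0.15, 0, -1], 0, 1]
    - [[-0.15, 0, -1], 0, 1]
    - [[-0.15, 0, -1], 0, 1]

```text
time_s: 15.82
eef_pos: [0.4911, -0.0428, 0.5981]
tcp_rot: [0.189, 3.081, 0.007]
contact_force: [0.1, 0.3, 0.3]
opening: 0.0853
```

```bash
python3 st.py
```

```text
[-0.2593  0.4454  1.2641  2.3371  0.0152 -0.1367] [ 0.4911 -0.0428  0.5981] 15.825 [0.0622 0.313  0.3218]
toolz [ 0.0546  0.0013 -0.9985] pitch 1.518359782750706
```

Emit:
drive_tool:
  motion:
    - [[-0.2, 0, -1], 0, 1]
    - [[-0.2, 0, -1], 0, 1]
    - [[-0.2, 0, -1], 0, 1]
    - [[-0.2, 0, -1], 0, 1]
    - [[-0.2, 0, -1], 0, 1]

```text
time_s: 16.45
eef_pos: [0.4592, -0.041, 0.6383]
tcp_rot: [0.184, 2.996, -0.007]
contact_force: [-0.4, 0.6, -0.1]
opening: 0.0855
```

Emit:
drive_tool:
  motion:
    - [[-0.2, 0, -1], 0, 1]
    - [[-0.2, 0, -1], 0, 1]
    - [[-0.2, 0, -1], 0, 1]
    - [[-0.2, 0, -1], 0, 1]
    - [[-0.2, 0, -1], 0, 1]

```text
time_s: 17.08
eef_pos: [0.4239, -0.0373, 0.6762]
tcp_rot: [0.18, 2.909, -0.025]
contact_force: [-0.3, -0.2, 0.1]
opening: 0.0853
```

```bash
python3 st.py
```

```text
[-0.3042  0.2727  1.2638  2.3371  0.038  -0.1765] [ 0.4239 -0.0373  0.6762] 17.075 [-0.3324 -0.1682  0.1107]
toolz [ 0.224  -0.0305 -0.9741] pitch 1.3459108096895274
```

Emit:
drive_tool:
  motion:
    - [[-0.15, 0, -1], 0, 1]
    - [[-0.15, 0, -1], 0, 1]
    - [[-0.15, 0, -1], 0, 1]
    - [[-0.15, 0, -1], 0, 1]
    - [[-0.15, 0, -1], 0, 1]

```text
time_s: 17.7
eef_pos: [0.3845, -0.0305, 0.7122]
tcp_rot: [0.176, 2.818, -0.047]
contact_force: [0.6, 0.9, -1.0]
opening: 0.0855
```

Emit:
drive_tool:
  motion:
    - [[0, 0, -1], 0, 1]
    - [[0, 0, -1], 0, 1]
    - [[0, 0, -1], 0, 1]
    - [[0, 0, -1], 0, 1]
    - [[0, 0, -1], 0, 1]

```text
time_s: 18.32
eef_pos: [0.3371, -0.0162, 0.7474]
tcp_rot: [0.173, 2.72, -0.082]
contact_force: [0.6, -0.4, 0.3]
opening: 0.0851
```

```bash
python3 st.py
```

```text
[-0.3359  0.0812  1.2638  2.337   0.0528 -0.1976] [ 0.3371 -0.0162  0.7474] 18.325 [ 0.558  -0.426   0.2714]
toolz [ 0.3988 -0.0834 -0.9133] pitch 1.154353268627878
```

Emit:
drive_tool:
  motion:
    - [[0.2, 0, -1], 0, 1]
    - [[0.2, 0, -1], 0, 1]
    - [[0.2, 0, -1], 0, 1]
    - [[0.2, 0, -1], 0, 1]
    - [[0.2, 0, -1], 0, 1]

```text
time_s: 18.95
eef_pos: [0.2765, 0.0123, 0.7797]
tcp_rot: [0.173, 2.615, -0.129]
contact_force: [0.2, -1.0, 0.7]
opening: 0.0856
```

Emit:
drive_tool:
  motion:
    - [[0.2, 0, -1], 0, 1]
    - [[0.2, 0, -1], 0, 1]
    - [[0.2, 0, -1], 0, 1]
    - [[0.2, 0, -1], 0, 1]
    - [[0.2, 0, -1], 0, 1]

```text
time_s: 19.58
eef_pos: [0.2091, 0.0352, 0.8056]
tcp_rot: [0.157, 2.504, -0.143]
contact_force: [-0.6, -0.3, 0.6]
opening: 0.0856
```

```bash
python3 st.py
```

```text
[-0.0965 -0.1362  1.2638  2.337  -0.0829  0.0019] [0.2091 0.0352 0.8056] 19.575 [-0.5903 -0.282   0.5962]
toolz [ 0.5794 -0.1393 -0.803 ] pitch 0.9370480251494906
```

```bash
cat >> h.py <<'E'
def tplan(gp,n,grip=1,lvl=True):
    """rows for tilted tool: grip point target gp; spin so tool y is horizontal"""
    s=manip.state();Rm=R.from_rotvec(s['tcp_rot']);M=Rm.as_matrix()
    z=M[:,2];T=np.array(gp)+manip.grip_point_offset*z
    sp=-np.arctan2(M[2,1],-M[2,0]) if False else 0
    d=(T-s['eef_pos']);print("z",z,"ytilt",M[2,1],"xz",M[2,0],"level spin deg",np.degrees(np.arctan2(M[2,1],M[2,0])),"TCP target",T,"total tool units",M.T@d/.03,"per row",M.T@d/.03/n)
E
python3 - <<'E'
from h import *
tplan([.56,.03,.30],20)
print(R.from_rotvec(manip.state()['tcp_rot']).as_matrix())
E
```

```text
z [ 0.5794 -0.1393 -0.803 ] ytilt -0.06562440880425485 xz -0.592291800438487 level spin deg -173.67756233769634 TCP target [0.5708 0.0274 0.285 ] total tool units [ 0.5895  2.6474 20.9581] per row [0.0295 0.1324 1.0479]
[[-0.8018  0.1463  0.5794]
 [ 0.0795  0.9871 -0.1393]
 [-0.5923 -0.0656 -0.803 ]]
```

Run:
```python
from h import *
tplan([.604,.014,.227],23)
```

```text
z [ 0.5794 -0.1393 -0.803 ] ytilt -0.06562440880425485 xz -0.592291800438487 level spin deg -173.67756233769634 TCP target [0.6148 0.0114 0.212 ] total tool units [ 0.8124  2.4953 23.8363] per row [0.0353 0.1085 1.0364]
```

Emit:
drive_tool:
  motion:
    - [[0, 0.1, 0.4], 0.6, 1]
    - [[0, 0.1, 0.8], 0.66, 1]
    - [[0, 0.1, 1], 0, 1]
    - [[0, 0.1, 1], 0, 1]
    - [[0, 0.1, 1], 0, 1]

```text
time_s: 20.2
eef_pos: [0.2858, 0.031, 0.7029]
tcp_rot: [0.299, 2.489, -0.099]
contact_force: [-0.1, 0.6, 0.0]
opening: 0.0852
```

```bash
python3 st.py
python3 - <<'E'
from h import *
tplan([.604,.014,.227],20)
E
```

```text
[-0.0597 -0.3976  0.461   1.7992 -0.1068  0.1449] [0.2858 0.031  0.7029] 20.2 [-0.1094  0.6248  0.0482]
toolz [ 0.5785 -0.1414 -0.8033] pitch 0.9406561704249217
z [ 0.5785 -0.1414 -0.8033] ytilt -0.00012600112934610386 xz -0.595516967276848 level spin deg -179.98787720045883 TCP target [0.6148 0.0114 0.212 ] total tool units [ 1.0592  1.968  19.5825] per row [0.053  0.0984 0.9791]
```

Orientation holds at 36.6° tilt and the jaw is level. Continue.

Emit:
drive_tool:
  motion:
    - [[0.05, 0.1, 1], 0, 1]
    - [[0.05, 0.1, 1], 0, 1]
    - [[0.05, 0.1, 1], 0, 1]
    - [[0.05, 0.1, 1], 0, 1]
    - [[0.05, 0.1, 1], 0, 1]

```text
time_s: 20.82
eef_pos: [0.3703, 0.0256, 0.5777]
tcp_rot: [0.3, 2.489, -0.099]
contact_force: [0.3, 0.3, 0.6]
opening: 0.0853
```

Emit:
drive_tool:
  motion:
    - [[0.05, 0.1, 1], 0, 1]
    - [[0.05, 0.1, 1], 0, 1]
    - [[0.05, 0.1, 1], 0, 1]
    - [[0.05, 0.1, 1], 0, 1]
    - [[0.05, 0.1, 1], 0, 1]

```text
time_s: 21.45
eef_pos: [0.4548, 0.0203, 0.4526]
tcp_rot: [0.3, 2.489, -0.099]
contact_force: [0.2, 0.2, -1.0]
opening: 0.0855
```

Emit:
drive_tool:
  motion:
    - [[0.05, 0.1, 1], 0, 1]
    - [[0.05, 0.1, 1], 0, 1]
    - [[0.05, 0.1, 1], 0, 1]
    - [[0.05, 0.1, 0.7], 0, 1]
    - [[0.05, 0.1, 0.4], 0, 1]

```text
time_s: 22.08
eef_pos: [0.5231, 0.0188, 0.3487]
tcp_rot: [0.3, 2.491, -0.1]
contact_force: [-0.1, -0.2, 0.2]
opening: 0.0852
```

```bash
python3 st.py
python3 - <<'E'
from h import *
cv2.imwrite("pics/s3.png",manip.get_image("scene"));cv2.imwrite("pics/t3.png",manip.get_image("top"))
tplan([.604,.014,.227],5)
tplan([.691,-.007,.107],10)
E
```

```text
[-0.0536 -0.2903 -0.4879  0.7464 -0.1107  0.1503] [0.5231 0.0188 0.3487] 22.075 [-0.1351 -0.1851  0.2324]
toolz [ 0.5762 -0.1415 -0.805 ] pitch 0.9440215883878955
z [ 0.5757 -0.1412 -0.8054] ytilt -0.0007188635562850598 xz -0.5927796648546709 level spin deg -179.93051747542626 TCP target [0.6148 0.0114 0.2119] total tool units [0.2572 0.4751 5.4685] per row [0.0514 0.095  1.0937]
z [ 0.5757 -0.1412 -0.8054] ytilt -0.0007188635562850598 xz -0.5927796648546709 level spin deg -179.93051747542626 TCP target [ 0.7018 -0.0096  0.0919] total tool units [ 0.2257  0.4861 10.4584] per row [0.0226 0.0486 1.0458]
```

View pics/s3.png

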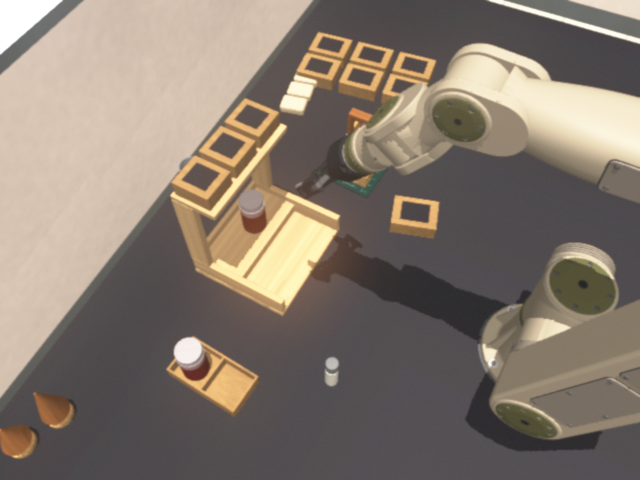

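Emit:
drive_tool:
  motion:
    - [[0.05, 0.1, 0.6], 0, 1]
    - [[0.05, 0.1, 1], 0, 1]
    - [[0.05, 0.1, 1], 0, 1]
    - [[0.05, 0.1, 1], 0, 1]
    - [[0, 0.1, 1], 0, 1]

```text
time_s: 22.8
eef_pos: [0.6029, 0.0156, 0.2365]
tcp_rot: [0.299, 2.488, -0.099]
contact_force: [0.4, -0.9, -0.0]
opening: 0.0851
```

Emit:
drive_tool:
  motion:
    - [[0, 0, 0.9], 0, 1]
    - [[0, 0, 0.8], 0, 1]
    - [[0, 0, 0.8], 0, 1]
    - [[0, 0, 0.7], 0, 1]
    - [[0, 0, 0.4], 0, 1]

```text
time_s: 23.42
eef_pos: [0.6651, 0.0001, 0.149]
tcp_rot: [0.299, 2.489, -0.099]
contact_force: [0.6, 0.4, -0.1]
opening: 0.0853
```

```bash
python3 st.py
python3 - <<'E'
from h import *
im=manip.get_image("scene");cv2.imwrite("pics/s4.png",cv2.resize(im[120:300,170:360],None,fx=3.1,fy=3.1,interpolation=2))
tplan([.691,-.007,.107],5)
E
```

```text
[-0.0765  0.1353 -0.6289  0.1757 -0.0969  0.1312] [0.6651 0.0001 0.149 ] 23.425 [ 0.552   0.4369 -0.0744]
toolz [ 0.578  -0.1413 -0.8037] pitch 0.939862592375786
z [ 0.5771 -0.1414 -0.8043] ytilt -0.0004752166580514333 xz -0.5941968443443387 level spin deg -179.95417696456212 TCP target [ 0.7018 -0.0096  0.092 ] total tool units [ 0.0903 -0.02    2.2519] per row [ 0.0181 -0.004   0.4504]
```

View pics/s4.png

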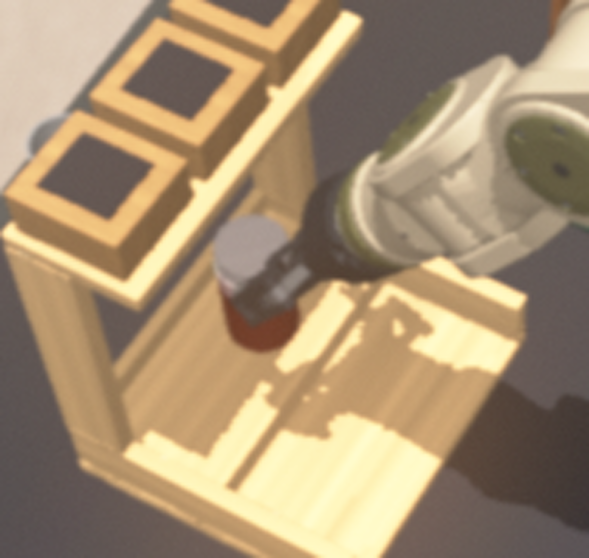

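Emit:
drive_tool:
  motion:
    - [[0, 0, 0.7], 0, 1]
    - [[0, 0, 0.7], 0, 1]
    - [[0, 0, 0.5], 0, 1]
    - [[0, 0, 0.25], 0, 1]
    - [[0, 0, 0], 0, 1]

```text
time_s: 24.1
eef_pos: [0.7017, -0.0087, 0.0969]
tcp_rot: [0.299, 2.49, -0.099]
contact_force: [0.2, -0.3, 0.6]
opening: 0.0856
```

Emit:
drive_tool:
  motion:
    - [[0, 0, 0], 0, -1]
    - [[0, 0, 0], 0, -1]
    - [[0, 0, 0], 0, -1]
    - [[0, 0, 0], 0, -1]

```text
time_s: 24.6
eef_pos: [0.7023, -0.0086, 0.0982]
tcp_rot: [0.299, 2.488, -0.099]
contact_force: [-1.9, 1.0, 4.7]
opening: 0.0564
```

```bash
python3 st.py
python3 - <<'E'
from h import *
im=manip.get_image("scene");cv2.imwrite("pics/s5.png",cv2.resize(im[120:300,170:360],None,fx=3.1,fy=3.1,interpolation=2))
E
```

```text
[-0.0877  0.2676 -0.6143  0.0556 -0.09    0.1219] [ 0.7023 -0.0086  0.0982] 24.6 [-1.8747  1.012   4.6626]
toolz [ 0.5793 -0.1412 -0.8028] pitch 0.9374226900196079
```

View pics/s5.png

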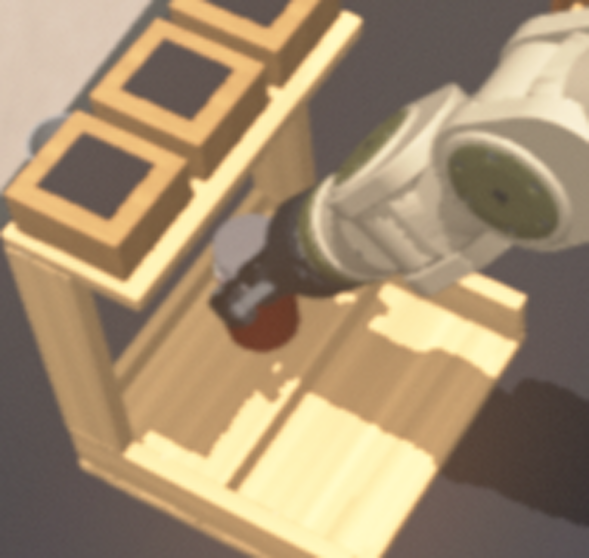

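```bash
cat >> h.py <<'E'
def vec(*ds):
    M=R.from_rotvec(manip.state()['tcp_rot']).as_matrix()
    for d in ds: print(d,np.round(M.T@np.array(d)/.03,2))
E
python3 - <<'E'
from h import *
vec([0,0,.02],[-.14,.009,.045],[0,.355,0],[0,0,-.02])
E
```

```text
[0, 0, 0.02] [-0.4  -0.   -0.54]
[-0.14, 0.009, 0.045] [ 2.8  -0.81 -3.95]
[0, 0.355, 0] [ 2.25 11.5  -1.67]
[0, 0, -0.02] [0.4  0.   0.54]
```

Emit:
drive_tool:
  motion:
    - [[-0.08, 0, -0.1], 0, -1]
    - [[-0.16, 0, -0.22], 0, -1]
    - [[-0.16, 0, -0.22], 0, -1]
    - [[0.2, -0.1, -0.4], 0, -1]
    - [[0.4, -0.13, -0.55], 0, -1]

```text
time_s: 25.28
eef_pos: [0.669, -0.008, 0.1299]
tcp_rot: [0.299, 2.489, -0.099]
contact_force: [-0.4, -0.2, -2.6]
opening: 0.0563
```

```bash
python3 st.py
python3 - <<'E'
from h import *
print(manip.state()['opening'])
im=manip.get_image("scene");cv2.imwrite("pics/s6.png",cv2.resize(im[120:300,170:360],None,fx=3.1,fy=3.1,interpolation=2))
p=manip.state()['eef_pos'];vec(np.array([.56,0,.165])-p)
E
```

```text
[-0.0924  0.1666 -0.6485  0.1237 -0.0875  0.1183] [ 0.669  -0.008   0.1299] 25.275 [-0.3612 -0.2025 -2.5956]
toolz [ 0.5779 -0.1414 -0.8038] pitch 0.9388547148323759
0.05632654226624096
[-0.1061  0.0076  0.0356] [ 2.11 -0.59 -3.03]
```

View pics/s6.png

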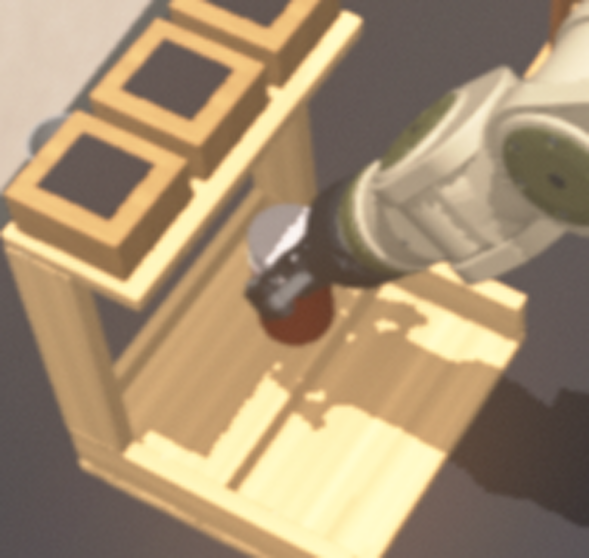

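Emit:
drive_tool:
  motion:
    - [[0.5, -0.13, -0.7], 0, -1]
    - [[0.5, -0.13, -0.7], 0, -1]
    - [[0.5, -0.13, -0.7], 0, -1]
    - [[0.4, 0.2, -0.6], 0, -1]
    - [[0.3, 0.6, -0.4], 0, -1]

```text
time_s: 25.95
eef_pos: [0.5656, 0.0295, 0.1652]
tcp_rot: [0.301, 2.489, -0.1]
contact_force: [-0.0, 0.4, -1.9]
opening: 0.0566
```

Run:
```python
from h import *
p=manip.state()['eef_pos'];vec(np.array([.563,.356,.165])-p)
```

```text
[-0.0026  0.3265 -0.0002] [ 2.16 10.55 -1.59]
```

Emit:
drive_tool:
  motion:
    - [[0.18, 0.88, -0.13], 0, -1]
    - [[0.18, 0.88, -0.13], 0, -1]
    - [[0.18, 0.88, -0.13], 0, -1]
    - [[0.18, 0.88, -0.13], 0, -1]
    - [[0.18, 0.88, -0.13], 0, -1]

```text
time_s: 26.58
eef_pos: [0.5654, 0.1666, 0.1646]
tcp_rot: [0.299, 2.49, -0.099]
contact_force: [0.6, -0.1, -2.1]
opening: 0.0566
```

Emit:
drive_tool:
  motion:
    - [[0.18, 0.88, -0.13], 0, -1]
    - [[0.18, 0.88, -0.13], 0, -1]
    - [[0.18, 0.88, -0.13], 0, -1]
    - [[0.18, 0.88, -0.13], 0, -1]
    - [[0.18, 0.88, -0.13], 0, -1]

```text
time_s: 27.2
eef_pos: [0.5645, 0.3027, 0.1642]
tcp_rot: [0.299, 2.49, -0.099]
contact_force: [0.1, 0.4, -1.8]
opening: 0.0567
```

Emit:
drive_tool:
  motion:
    - [[0.18, 0.75, -0.13], 0, -1]
    - [[0.1, 0.5, -0.1], 0, -1]
    - [[0, 0, 0], 0, -1]

```text
time_s: 27.58
eef_pos: [0.5634, 0.3418, 0.1648]
tcp_rot: [0.298, 2.489, -0.098]
contact_force: [0.8, 0.3, -3.0]
opening: 0.0562
```

```bash
python3 st.py
python3 - <<'E'
from h import *
p=manip.state()['eef_pos'];vec(np.array([.563,.356,.165])-p,np.array([.563,.356,.065])-p)
im=manip.get_image("top");cv2.imwrite("pics/t7.png",cv2.resize(im[140:280,120:280],None,fx=3.5,fy=3.5,interpolation=2))
im=manip.get_image("scene");cv2.imwrite("pics/s7.png",cv2.resize(im[230:430,130:330],None,fx=3,fy=3,interpolation=2))
E
```

```text
[ 0.6311  0.2366 -0.4156  0.473  -0.4717  0.7603] [0.5634 0.3418 0.1648] 27.575 [ 0.7608  0.3245 -3.0152]
toolz [ 0.5781 -0.1404 -0.8038] pitch 1.1251706463050017
[-0.0004  0.0142  0.0002] [ 0.1   0.46 -0.08]
[-0.0004  0.0142 -0.0998] [2.08 0.46 2.6 ]
```

View pics/t7.png

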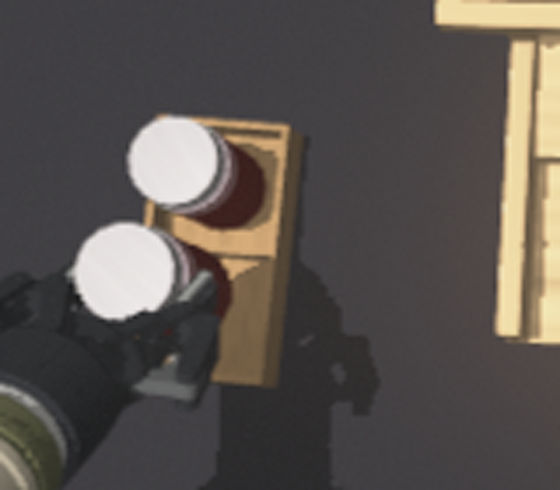

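View pics/s7.png

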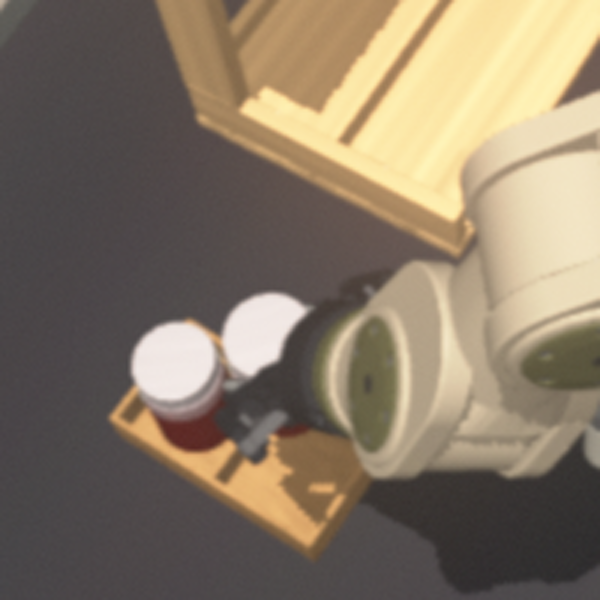

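Run:
```python
from h import *
f=lambda p,s,o:(p[0]/s+o[0]-.5+.5/s,p[1]/s+o[1]-.5+.5/s)
print(onz("top",f((126,272),3.5,(120,140)),.2126), onz("top",f((176,163),3.5,(120,140)),.108))
for p in[(293,126),(276,385)]:print(onz("top",f(p,3.5,(120,140)),.035))
for p in[(318,553),(383,455),(113,416)]:print(onz("scene",f(p,3,(130,230)),.035))
```

```text
[0.5556 0.3414 0.2126] [0.6367 0.3512 0.108 ]
[0.6744 0.2992 0.035 ]
[0.5033 0.3096 0.035 ]
[0.5052 0.4093 0.035 ]
[0.499  0.3313 0.035 ]
[0.6822 0.3891 0.035 ]
```

Run:
```python
from h import *
vec([-.004,.0155,0],[0,0,-.098],[0,0,-.004])
```

```text
[-0.004, 0.0155, 0] [ 0.2   0.47 -0.15]
[0, 0, -0.098] [1.94 0.   2.63]
[0, 0, -0.004] [0.08 0.   0.11]
```

Emit:
drive_tool:
  motion:
    - [[0.2, 0.47, -0.15], 0, -1]
    - [[0.4, 0, 0.54], 0, -1]
    - [[0.4, 0, 0.54], 0, -1]
    - [[0.4, 0, 0.54], 0, -1]
    - [[0.2, 0, 0.27], 0, -1]

```text
time_s: 28.3
eef_pos: [0.5588, 0.3561, 0.0927]
tcp_rot: [0.299, 2.491, -0.101]
contact_force: [1.4, -0.2, -2.4]
opening: 0.0567
```

Emit:
drive_tool:
  motion:
    - [[0.2, 0, 0.27], 0, -1]
    - [[0.14, 0, 0.19], 0, -1]
    - [[0, 0, 0], 0, -1]

```text
time_s: 28.68
eef_pos: [0.5593, 0.3563, 0.0766]
tcp_rot: [0.299, 2.49, -0.1]
contact_force: [0.4, 0.5, -2.8]
opening: 0.0568
```

```bash
python3 st.py
python3 - <<'E'
from h import *
im=manip.get_image("top");cv2.imwrite("pics/t8.png",cv2.resize(im[140:280,120:280],None,fx=3.5,fy=3.5,interpolation=2))
im=manip.get_image("scene");cv2.imwrite("pics/s8.png",cv2.resize(im[230:430,130:330],None,fx=3,fy=3,interpolation=2))
E
```

```text
[ 0.6571  0.3561 -0.5025  0.2804 -0.4834  0.7882] [0.5593 0.3563 0.0766] 28.675 [ 0.3851  0.4715 -2.796 ]
toolz [ 0.5774 -0.1417 -0.8041] pitch 1.1389289855055498
```

View pics/t8.png

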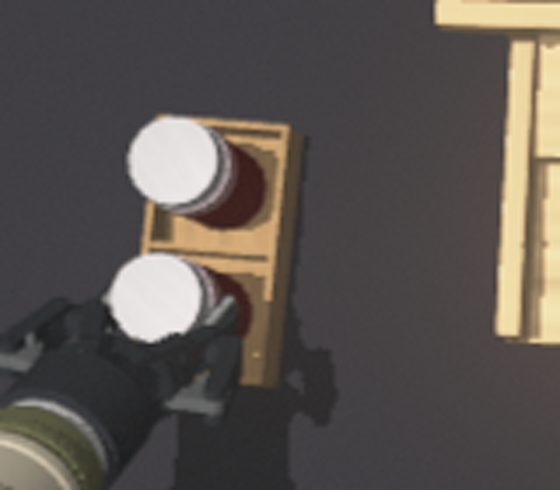

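View pics/s8.png

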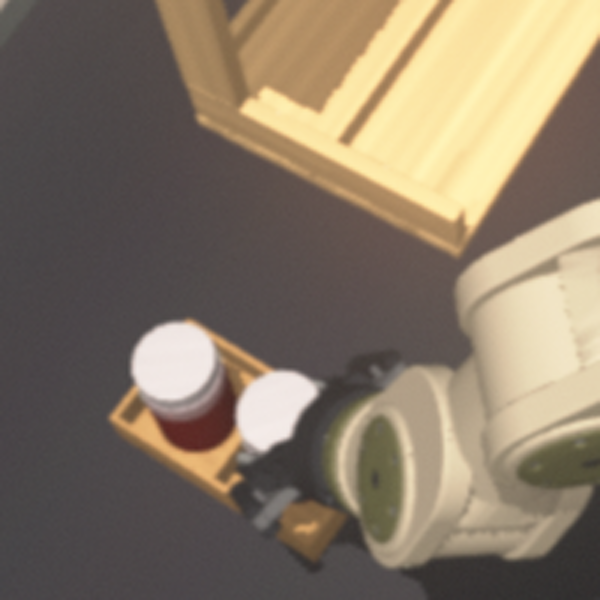

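Run:
```python
from h import *
f=lambda p,s,o:(p[0]/s+o[0]-.5+.5/s,p[1]/s+o[1]-.5+.5/s)
print(onz("top",f((157,297),3.5,(120,140)),.1245))
for p in[(313,563),(113,416)]:print(onz("scene",f(p,3,(130,230)),.035))
vec([0,0,-.013],[0,0,-.003])
```

```text
[0.5519 0.3561 0.1245]
[0.5048 0.4165 0.035 ]
[0.6822 0.3891 0.035 ]
[0, 0, -0.013] [ 0.26 -0.    0.35]
[0, 0, -0.003] [ 0.06 -0.    0.08]
```

Jar axis measured (0.552, 0.356), cell about (0.550–0.552, 0.358): good. Lower the last 16 mm.

Emit:
drive_tool:
  motion:
    - [[0.12, 0, 0.17], 0, -1]
    - [[0.1, 0, 0.13], 0, -1]
    - [[0.04, 0, 0.05], 0, -1]
    - [[0.02, 0, 0.03], 0, -1]
    - [[0, 0, 0], 0, -1]

```text
time_s: 29.4
eef_pos: [0.5595, 0.3564, 0.0628]
tcp_rot: [0.299, 2.489, -0.099]
contact_force: [0.8, 0.9, -1.4]
opening: 0.0565
```

Emit:
drive_tool:
  motion:
    - [[0.03, 0, 0.04], 0, -1]
    - [[0.03, 0, 0.04], 0, -1]
    - [[0, 0, 0], 0, -1]

```text
time_s: 29.78
eef_pos: [0.5598, 0.3566, 0.0603]
tcp_rot: [0.299, 2.489, -0.099]
contact_force: [-0.1, -0.2, -0.4]
opening: 0.0563
```

Emit:
drive_tool:
  motion:
    - [[0, 0, 0], 0, 1]
    - [[0, 0, 0], 0, 1]
    - [[0, 0, 0], 0, 1]
    - [[0, 0, 0], 0, 1]

```text
time_s: 30.28
eef_pos: [0.5596, 0.3565, 0.0599]
tcp_rot: [0.299, 2.489, -0.099]
contact_force: [-0.2, -1.1, 0.5]
opening: 0.085
```

Emit:
drive_tool:
  motion:
    - [[0, 0, -0.3], 0, 1]
    - [[0, 0, -0.7], 0, 1]
    - [[0, 0, -1], 0, 1]
    - [[0, 0, -1], 0, 1]
    - [[0, 0, -1], 0, 1]

```text
time_s: 30.9
eef_pos: [0.4893, 0.3736, 0.1576]
tcp_rot: [0.299, 2.489, -0.098]
contact_force: [0.4, -0.3, -0.1]
opening: 0.0851
```

```bash
python3 st.py
python3 - <<'E'
from h import *
im=manip.get_image("top");cv2.imwrite("pics/t9.png",cv2.resize(im[140:280,120:280],None,fx=3.5,fy=3.5,interpolation=2))
E
```

```text
[ 0.7676  0.2113 -0.4584  0.524  -0.5268  0.904 ] [0.4893 0.3736 0.1576] 30.9 [ 0.4217 -0.3467 -0.1159]
toolz [ 0.5781 -0.1409 -0.8037] pitch 1.1937891849696296
```

View pics/t9.png

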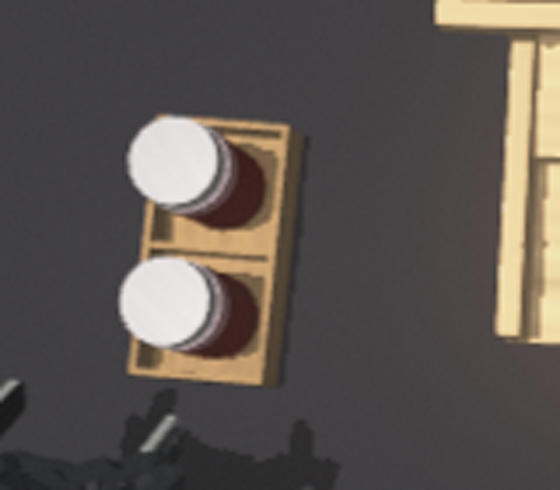

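```bash
cat > arm.py <<'E'
import numpy as np
from scipy.optimize import least_squares,lsq_linear
D=[([.3139,.0451,1.3036],[.173,-.5479,.2305],-1.4046),([.4629,.3429,1.4436],[.5564,-.3414,.2626],-.6732),([.0057,-.1838,1.38],[.4228,-.0287,.2885],-.2577),
([.5142,1.2625,2.3363],[.5145,-.0423,.5634],-.2403),([.2727,1.2638,2.3371],[.4239,-.0373,.6762],-.3042),([.0812,1.2638,2.337],[.3371,-.0162,.7474],-.3359)]
def fk(P,q):
    r0,Lu,Lf,Lt,z0,of,ou=P;p=q[0]-q[1]+q[2];e=q[0]-q[1]+of
    return np.array([r0+Lu*np.sin(q[0]+ou)+Lf*np.cos(e)+Lt*np.cos(p), z0+Lu*np.cos(q[0]+ou)-Lf*np.sin(e)-Lt*np.sin(p),p])
def res(P):
    o=[]
    for q,p,q1 in D:
        f=fk(P,q);rho=p[0]*np.cos(q1)+p[1]*np.sin(q1);o+=[f[0]-rho,f[1]-p[2]]
    return o
S=least_squares(res,[0,.4,.4,.25,.3,0,0]);P=S.x
if __name__=="__main__":
    print(P,np.abs(S.fun).max()); print([ -p[0]*np.sin(q1)+p[1]*np.cos(q1) for q,p,q1 in D])
E
python3 arm.py
```

```text
[-0.0005958   0.51859879  0.413422    0.44001713  0.23271162 -0.13451815
  0.00081745] 6.937999933398498e-05
[np.float64(0.0799759062375426), np.float64(0.079993477537113), np.float64(0.08000132551897202), np.float64(0.08136334376650534), np.float64(0.09138332699993604), np.float64(0.09581991951835554)]
```

Run:
```python
from h import *
p=manip.state()['eef_pos'];vec(np.array([.455,.02,.4526])-p,np.array([-.169,.0107,.250]))
```

```text
[-0.034  -0.3551  0.2914] [ -7.18 -11.74  -6.82]
[-0.169   0.0107  0.25  ] [ -0.52  -0.95 -10.01]
```

Emit:
drive_tool:
  motion:
    - [[-0.5, -0.4, -0.6], 0, 1]
    - [[-0.6, -0.9, -0.6], 0, 1]
    - [[-0.6, -0.98, -0.57], 0, 1]
    - [[-0.6, -0.98, -0.57], 0, 1]
    - [[-0.6, -0.98, -0.57], 0, 1]

```text
time_s: 31.58
eef_pos: [0.4771, 0.2447, 0.2792]
tcp_rot: [0.299, 2.489, -0.099]
contact_force: [0.2, 0.6, 0.5]
opening: 0.0854
```

Emit:
drive_tool:
  motion:
    - [[-0.6, -0.98, -0.57], 0, 1]
    - [[-0.6, -0.98, -0.57], 0, 1]
    - [[-0.6, -0.98, -0.57], 0, 1]
    - [[-0.6, -0.98, -0.57], 0, 1]
    - [[-0.6, -0.98, -0.57], 0, 1]

```text
time_s: 32.2
eef_pos: [0.4629, 0.0969, 0.4016]
tcp_rot: [0.299, 2.489, -0.099]
contact_force: [1.0, 0.1, 0.2]
opening: 0.0853
```

Emit:
drive_tool:
  motion:
    - [[-0.6, -0.98, -0.8], 0, 1]
    - [[-0.6, -0.98, -1], 0, 1]
    - [[-0.2, -0.5, -1], 0, 1]
    - [[0, -0.1, -1], 0, 1]
    - [[-0.05, -0.1, -1], 0, 1]

```text
time_s: 32.83
eef_pos: [0.3943, 0.0319, 0.5433]
tcp_rot: [0.3, 2.488, -0.1]
contact_force: [0.0, -0.1, 1.0]
opening: 0.0853
```

```bash
python3 st.py
python3 - <<'E'
from h import *
p=manip.state()['eef_pos'];vec(np.array([.22,.034,.79])-p)
E
```

```text
[-0.0251 -0.4512 -0.0853  1.31   -0.1278  0.1738] [0.3943 0.0319 0.5433] 32.825 [ 0.026  -0.1173  0.9996]
toolz [ 0.5784 -0.1419 -0.8033] pitch 0.94405758749351
[-0.1743  0.0021  0.2467] [-0.35 -1.32 -9.98]
```

Emit:
drive_tool:
  motion:
    - [[-0.03, -0.13, -1], 0, 1]
    - [[-0.03, -0.13, -1], 0, 1]
    - [[-0.03, -0.13, -1], 0, 1]
    - [[-0.03, -0.13, -1], 0, 1]
    - [[-0.03, -0.13, -1], 0, 1]

```text
time_s: 33.45
eef_pos: [0.3064, 0.0337, 0.6665]
tcp_rot: [0.299, 2.488, -0.099]
contact_force: [0.3, -0.1, -0.5]
opening: 0.0852
```

Emit:
drive_tool:
  motion:
    - [[-0.03, -0.13, -1], 0, 1]
    - [[-0.03, -0.13, -0.9], 0, 1]
    - [[-0.03, -0.13, -0.8], 0, 1]
    - [[-0.03, -0.13, -0.6], 0, 1]
    - [[-0.03, -0.13, -0.4], 0, 1]

```text
time_s: 34.08
eef_pos: [0.2412, 0.0297, 0.7585]
tcp_rot: [0.298, 2.487, -0.099]
contact_force: [0.5, 0.2, 0.5]
opening: 0.0856
```

```bash
python3 st.py
python3 - <<'E'
from h import *
p=manip.state()['eef_pos'];vec(np.array([.215,.034,.8])-p,[.03,-.007,0],[0,0,.03])
E
```

```text
[-0.1263 -0.3281  0.759   2.0215 -0.067   0.0901] [0.2412 0.0297 0.7585] 34.075 [0.4948 0.1553 0.4965]
toolz [ 0.5798 -0.1412 -0.8024] pitch 0.9343734701889479
[-0.0262  0.0043  0.0415] [-0.12 -0.07 -1.64]
[0.03, -0.007, 0] [-0.82  0.01  0.61]
[0, 0, 0.03] [-0.6 -0.  -0.8]
```

Emit:
drive_tool:
  motion:
    - [[-0.04, -0.02, -0.5], 0, 1]
    - [[-0.04, -0.02, -0.5], 0, 1]
    - [[-0.04, -0.02, -0.4], 0, 1]
    - [[-0.1, 0, -0.3], 0, 1]
    - [[-0.1, 0, -0.2], 0, 1]

```text
time_s: 34.7
eef_pos: [0.2141, 0.0322, 0.8056]
tcp_rot: [0.292, 2.489, -0.095]
contact_force: [-22.6, 1.8, -11.9]
opening: 0.0856
```

```bash
python3 st.py
```

```text
[-0.2091 -0.1398  1.265   2.3381 -0.0134  0.0203] [0.2141 0.0322 0.8056] 34.7 [-22.6076   1.7506 -11.8621]
toolz [ 0.5794 -0.1367 -0.8035] pitch 0.9332843819000933
```

Emit:
drive_tool:
  motion:
    - [[-0.5, 0, 0.3], 0, 1]
    - [[-1, 0, 0.7], 0, 1]
    - [[-1, 0, 0.7], 0, 1]
    - [[-1, 0, 0.7], 0, 1]
    - [[-1, 0, 0.7], 0, 1]

```text
time_s: 35.33
eef_pos: [0.3752, -0.0078, 0.8036]
tcp_rot: [0.298, 2.482, -0.097]
contact_force: [-0.8, -0.2, -0.4]
opening: 0.0856
```

```bash
python3 st.py
```

```text
[-0.2351  0.034   1.2642  2.1566 -0.0008  0.0038] [ 0.3752 -0.0078  0.8036] 35.325 [-0.7977 -0.1777 -0.4366]
toolz [ 0.584  -0.1407 -0.7995] pitch 0.9263939166488608
```

```bash
cat >> arm.py <<'E'
def J(q,eps=1e-6):
    return np.array([(fk(P,np.array(q)+eps*np.eye(3)[i])-fk(P,q))/eps for i in range(3)]).T
def step(q,p,w=.7):
    W=np.diag([1,1,w]);lo=np.array([-.86,-1.03,-2.2])-q;hi=np.array([1.69,1.2645,2.3375])-q
    return lsq_linear(W@J(q),W@np.array([p[0],p[1],0]),(np.minimum(lo,-1e-9),np.maximum(hi,1e-9))).x
E
python3 - <<'E'
from arm import *
np.set_printoptions(precision=4,suppress=True)
for w in(.1,.3,.5,.7,1.):
  print(w,step(np.array([.5142,1.2645,2.3375]),(.036,0),w), step(np.array([.528,1.2645,2.3375]),(.0045,.03),w), step(np.array([.2727,1.2645,2.3375]),(.0025,.03),w))
E
```

```text
0.1 [ 0.0038 -0.     -0.0752] [-0.0529  0.     -0.044 ] [-0.0497  0.     -0.0537]
0.3 [ 0.0192 -0.     -0.0518] [-0.032   0.     -0.0123] [-0.0273  0.     -0.0199]
0.5 [ 0.026  -0.     -0.0416] [-0.0225  0.      0.    ] [-0.0175  0.     -0.0051]
0.7 [ 0.0287  0.     -0.0375] [-0.0211 -0.0072  0.    ] [-0.0132  0.     -0.    ]
1.0 [ 0.0304  0.     -0.0349] [-0.0214 -0.0141  0.    ] [-0.0107 -0.003   0.    ]
```

Run:
```python
from arm import *
np.set_printoptions(precision=3,suppress=True)
def best(q,w):
    b=(0,)
    for a in np.arange(0,360,10):
        p=.035*np.array([np.cos(np.radians(a)),np.sin(np.radians(a))]);d=step(q,p,w);r=d[0]-d[1]+d[2]
        if r>b[0]+1e-5:b=(r,a,d)
    return b
for pit in(.94,1.25,1.5):
  for q2,q3 in [(x,1.2645) for x in(.0,.3,.6,.9,1.2)]+[(x,-1.03) for x in(-.8,-.5,-.2,.1,.4)]+[(-.86,x) for x in(-.9,-.5,0.,.5,1)]:
    q=np.array([q2,q3,pit-q2+q3])
    if q[2]>2.3376: continue
    f=fk(P,q); print(pit,q,f[:2],best(q,.6)[:3])
```

```text
0.94 [0.    1.264 2.204] [0.33  0.803] (0,)
0.94 [0.3   1.264 1.904] [0.6   0.741] (0,)
0.94 [0.6   1.264 1.604] [0.84  0.601] (0,)
0.94 [0.9   1.264 1.304] [1.028 0.397] (0,)
0.94 [1.2   1.264 1.004] [1.148 0.147] (0,)
0.94 [-0.8  -1.03  0.71] [0.299 0.2  ] (np.float64(0.023355077313650767), np.int64(260), array([ 0.018, -0.   ,  0.006]))
0.94 [-0.5  -1.03  0.41] [0.392 0.173] (np.float64(0.026369313709940043), np.int64(250), array([0.026, 0.   , 0.001]))
0.94 [-0.2  -1.03  0.11] [0.474 0.121] (np.float64(0.0276048945299187), np.int64(230), array([0.011, 0.   , 0.017]))
0.94 [ 0.1  -1.03 -0.19] [0.536 0.046] (np.float64(0.02778114556908954), np.int64(210), array([-0.006,  0.   ,  0.034]))
0.94 [ 0.4  -1.03 -0.49] [ 0.574 -0.043] (np.float64(0.027055042384167477), np.int64(190), array([-0.022,  0.   ,  0.049]))
0.94 [-0.86 -0.9   0.9 ] [0.278 0.255] (np.float64(0.026231452455084972), np.int64(190), array([-0.   ,  0.007,  0.034]))
0.94 [-0.86 -0.5   1.3 ] [0.23  0.412] (np.float64(0.027727657059726626), np.int64(210), array([-0.   ,  0.002,  0.029]))
0.94 [-0.86  0.    1.8 ] [0.091 0
[... 1637 characters left out ...]
] [0.164 0.09 ] (np.float64(0.01803979486214212), np.int64(250), array([ 0.029, -0.   , -0.011]))
1.5 [-0.2  -1.03  0.67] [0.245 0.037] (np.float64(0.02394508656964822), np.int64(230), array([ 0.025, -0.   , -0.001]))
1.5 [ 0.1  -1.03  0.37] [ 0.308 -0.037] (np.float64(0.026671726495710514), np.int64(210), array([0.014, 0.   , 0.013]))
1.5 [ 0.4  -1.03  0.07] [ 0.345 -0.127] (np.float64(0.02760933683633729), np.int64(190), array([-0.001,  0.   ,  0.029]))
1.5 [-0.86 -0.9   1.46] [0.049 0.171] (np.float64(0.02772689537526094), np.int64(190), array([-0.   , -0.007,  0.02 ]))
1.5 [-0.86 -0.5   1.86] [0.002 0.329] (np.float64(0.026940152434491244), np.int64(210), array([-0.   , -0.014,  0.013]))
```

Run:
```python
from h import *
p=manip.state()['eef_pos'];vec(np.array([.408,-.015,.22])-p)
```

```text
[ 0.0328 -0.0072 -0.5836] [10.79 -0.01 16.23]
```

Emit:
drive_tool:
  motion:
    - [[0.4, 0, 0.6], 0, 1]
    - [[0.66, 0, 1], 0, 1]
    - [[0.66, 0, 1], 0, 1]
    - [[0.66, 0, 1], 0, 1]
    - [[0.66, 0, 1], 0, 1]

```text
time_s: 35.95
eef_pos: [0.3832, -0.0094, 0.6389]
tcp_rot: [0.298, 2.482, -0.097]
contact_force: [0.5, 0.5, 0.2]
opening: 0.0857
```

Emit:
drive_tool:
  motion:
    - [[0.66, 0, 1], 0, 1]
    - [[0.66, 0, 1], 0, 1]
    - [[0.66, 0, 1], 0, 1]
    - [[0.66, 0, 1], 0, 1]
    - [[0.66, 0, 1], 0, 1]

```text
time_s: 36.58
eef_pos: [0.3938, -0.0116, 0.4595]
tcp_rot: [0.298, 2.483, -0.097]
contact_force: [0.2, -0.1, -0.4]
opening: 0.0851
```

Emit:
drive_tool:
  motion:
    - [[0.66, 0, 1], 0, 1]
    - [[0.66, 0, 1], 0, 1]
    - [[0.66, 0, 1], 0, 1]
    - [[0.66, 0, 1], 0, 1]
    - [[0.66, 0, 1], 0, 1]

```text
time_s: 37.2
eef_pos: [0.4042, -0.0138, 0.2802]
tcp_rot: [0.298, 2.482, -0.097]
contact_force: [1.0, 0.5, -0.1]
opening: 0.0855
```

```bash
python3 st.py
python3 - <<'E'
from arm import *
from h import *
q=manip.state()['qpos'][1:4].copy()
import itertools
# simulate pushes in direction ang (in-plane)
for a in (180,200,215,230,245,260):
    qq=q.copy();o=[]
    for i in range(30):
        qq=qq+step(qq,.035*np.array([np.cos(np.radians(a)),np.sin(np.radians(a))]),.65)
        if i%6==5: f=fk(P,qq);o.append((round(f[0],3),round(f[1],3),round(f[2],3)))
    print(a,o,qq)
E
```

```text
[-0.2309 -0.5691 -0.7945  0.7015 -0.0033  0.0072] [ 0.4042 -0.0138  0.2802] 37.2 [ 1.0272  0.544  -0.0795]
toolz [ 0.5837 -0.1405 -0.7997] pitch 0.9268706557322426
180 [(np.float64(0.253), np.float64(0.286), np.float64(0.99)), (np.float64(0.179), np.float64(0.324), np.float64(1.132)), (np.float64(0.083), np.float64(0.381), np.float64(1.266)), (np.float64(-0.039), np.float64(0.454), np.float64(1.376)), (np.float64(-0.123), np.float64(0.492), np.float64(1.432))] [-0.86    0.0452  2.3375]
200 [(np.float64(0.265), np.float64(0.206), np.float64(0.981)), (np.float64(0.211), np.float64(0.16), np.float64(1.123)), (np.float64(0.149), np.float64(0.136), np.float64(1.272)), (np.float64(0.085), np.float64(0.122), np.float64(1.421)), (np.float64(0.022), np.float64(0.117), np.float64(1.566))] [-0.86  -1.03   1.396]
215 [(np.float64(0.265), np.float64(0.191), np.float64(0.98)), (np.float64(0.208), np.float64(0.159), np.float64(1.13)), (np.float64(0.148), np.float64(0.136), np.float64(1.275)), (np.float64(0.088), np.float64(0.122), np.float64(1.415)), (np.float64(0.031), np.float64(0.117), np.float6
[... 311 characters left out ...]
18), np.float64(1.486))] [-0.86   -1.03    1.3164]
245 [(np.float64(0.33), np.float64(0.174), np.float64(0.998)), (np.float64(0.29), np.float64(0.144), np.float64(1.125)), (np.float64(0.259), np.float64(0.118), np.float64(1.246)), (np.float64(0.242), np.float64(0.089), np.float64(1.364)), (np.float64(0.244), np.float64(0.045), np.float64(1.483))] [-0.2358 -1.03    0.6884]
260 [(np.float64(0.387), np.float64(0.15), np.float64(1.0)), (np.float64(0.427), np.float64(0.054), np.float64(1.129)), (np.float64(0.463), np.float64(-0.105), np.float64(1.227)), (np.float64(0.442), np.float64(-0.308), np.float64(1.252)), (np.float64(0.394), np.float64(-0.514), np.float64(1.252))] [ 1.587  -0.8024 -1.1369]
```

Emit:
drive_tool:
  motion:
    - [[0.6, 0, 0.5], 0, 1]
    - [[0.9, 0, 0.6], 0, 1]
    - [[0.9, 0, 0.55], 0, 1]
    - [[0.9, 0, 0.55], 0, 1]
    - [[0.9, 0, 0.55], 0, 1]

```text
time_s: 37.83
eef_pos: [0.3682, 0.0019, 0.1782]
tcp_rot: [0.305, 2.52, -0.099]
contact_force: [0.1, -0.1, 0.1]
opening: 0.0855
```

```bash
python3 st.py
```

```text
[-0.1846 -0.5752 -1.0248  0.5156 -0.035   0.0455] [0.3682 0.0019 0.1782] 37.825 [ 0.0997 -0.0805  0.0702]
toolz [ 0.5528 -0.1388 -0.8216] pitch 0.9651787633789486
```

Tilt is coming back inward as modelled. Continue.

Emit:
drive_tool:
  motion:
    - [[1, 0, 0.6], 0, 1]
    - [[1, 0, 0.6], 0, 1]
    - [[1, 0, 0.65], 0, 1]
    - [[1, 0, 0.7], 0, 1]
    - [[1, 0, 0.7], 0, 1]

```text
time_s: 38.45
eef_pos: [0.3451, 0.043, 0.1311]
tcp_rot: [0.332, 2.64, -0.127]
contact_force: [0.0, 0.9, 0.2]
opening: 0.0857
```

```bash
python3 st.py
```

```text
[ 0.0328 -0.4381 -1.0253  0.5217 -0.1617  0.2449] [0.3451 0.043  0.1311] 38.45 [0.0143 0.934  0.1582]
toolz [ 0.4449 -0.1465 -0.8835] pitch 1.1088821544010428
```

Emit:
drive_tool:
  motion:
    - [[0.9, -0.8, 0.65], 0, 1]
    - [[0.9, -0.8, 0.7], 0, 1]
    - [[0.9, -0.8, 0.75], 0, 1]
    - [[0.9, -0.6, 0.75], 0, 1]
    - [[0.9, -0.4, 0.8], 0, 1]

```text
time_s: 39.08
eef_pos: [0.3112, -0.0222, 0.1099]
tcp_rot: [0.362, 2.769, -0.147]
contact_force: [0.3, 0.1, 0.9]
opening: 0.0855
```

```bash
python3 st.py
```

```text
[-0.281  -0.4405 -1.0256  0.628  -0.05   -0.0298] [ 0.3112 -0.0222  0.1099] 39.075 [0.3158 0.1108 0.9307]
toolz [ 0.3221 -0.1449 -0.9355] pitch 1.213073697422546
```

Emit:
drive_tool:
  motion:
    - [[0.8, -0.7, 0.8], 0, 1]
    - [[0.8, -0.7, 0.8], 0, 1]
    - [[0.8, -0.5, 0.8], 0, 1]
    - [[0.8, -0.4, 0.8], 0, 1]
    - [[0.8, -0.4, 0.8], 0, 1]

```text
time_s: 39.7
eef_pos: [0.281, -0.0987, 0.079]
tcp_rot: [0.379, 2.883, -0.116]
contact_force: [0.7, 0.7, 0.4]
opening: 0.0851
```

```bash
python3 st.py
```

```text
[-0.6605 -0.3456 -1.0259  0.6502  0.0481 -0.3932] [ 0.281  -0.0987  0.079 ] 39.7 [0.7419 0.7394 0.4034]
toolz [ 0.2172 -0.1079 -0.9702] pitch 1.3305550713121947
```

Emit:
drive_tool:
  motion:
    - [[0.9, 0.1, 0.6], 0, 1]
    - [[0.9, 0.1, 0.6], 0, 1]
    - [[0.9, 0.1, 0.6], 0, 1]
    - [[0.9, 0.1, 0.6], 0, 1]

```text
time_s: 40.2
eef_pos: [0.2498, -0.0844, 0.0703]
tcp_rot: [0.389, 2.964, -0.079]
contact_force: [-0.1, 0.3, 0.2]
opening: 0.085
```

```bash
python3 st.py
```

```text
[-0.6745 -0.3402 -1.0267  0.7272  0.0335 -0.411 ] [ 0.2498 -0.0844  0.0703] 40.2 [-0.1178  0.3127  0.1738]
toolz [ 0.1429 -0.0715 -0.9872] pitch 1.413812661270675
```

Emit:
drive_tool:
  motion:
    - [[0.9, 0.1, 0.6], 0, 1]
    - [[0.9, 0.1, 0.6], 0, 1]
    - [[0.9, 0.1, 0.6], 0, 1]
    - [[0.9, 0.1, 0.6], 0, 1]
    - [[0.9, 0.1, 0.6], 0, 1]

```text
time_s: 40.83
eef_pos: [0.2028, -0.0621, 0.0734]
tcp_rot: [0.403, 3.054, -0.036]
contact_force: [-0.3, 0.2, 0.1]
opening: 0.0853
```

```bash
python3 st.py;python3 - <<'E'
from h import *
print(R.from_rotvec(manip.state()['tcp_rot']).as_matrix())
plan([.556,-.341,.24],-.05+np.pi,14)
E
```

```text
[-0.7042 -0.3845 -1.0266  0.865   0.0132 -0.4417] [ 0.2028 -0.0621  0.0734] 40.825 [-0.2727  0.2271  0.0609]
toolz [ 0.057  -0.0312 -0.9979] pitch 1.5071043831156614
[[-0.964   0.2596  0.057 ]
 [ 0.2582  0.9656 -0.0312]
 [-0.0632 -0.0153 -0.9979]]
yaw 2.8789583955580578 pos [ 0.2028 -0.0621  0.0734] rows 14 spin tot deg -12.183045565114172
[-1.01, -0.43, -0.33] -0.17
[-1.0, -0.44, -0.33] -0.17
[-0.99, -0.46, -0.33] -0.17
[-0.99, -0.47, -0.33] -0.17
[-0.98, -0.49, -0.33] -0.17
[-0.97, -0.5, -0.33] -0.17
[-0.96, -0.52, -0.33] -0.17
[-0.96, -0.53, -0.33] -0.17
[-0.95, -0.55, -0.33] -0.17
[-0.94, -0.56, -0.33] -0.17
[-0.93, -0.58, -0.33] -0.17
[-0.92, -0.59, -0.33] -0.17
[-0.91, -0.6, -0.33] -0.17
[-0.9, -0.62, -0.33] -0.17
```

Emit:
drive_tool:
  motion:
    - [[-0.9, -0.3, -0.8], -0.5, 1]
    - [[-0.9, -0.4, -0.8], -0.5, 1]
    - [[-1, -0.5, -0.8], -0.5, 1]
    - [[-1, -0.5, -0.8], -0.5, 1]
    - [[-1, -0.5, -0.8], -0.5, 1]

```text
time_s: 41.45
eef_pos: [0.3273, -0.1485, 0.2044]
tcp_rot: [0.066, 3.082, -0.047]
contact_force: [-0.4, -0.2, 0.6]
opening: 0.0857
```

```bash
python3 st.py;python3 - <<'E'
from h import *
im=manip.get_image("top");cv2.imwrite("pics/t10.png",cv2.resize(im[150:350,380:560],None,fx=2.9,fy=2.9,interpolation=2))
plan([.556,-.341,.205],-.035+np.pi,9)
E
```

```text
[-0.6593 -0.1538 -0.5367  1.1231  0.0104 -0.6162] [ 0.3273 -0.1485  0.2044] 41.45 [-0.4151 -0.2099  0.6411]
toolz [ 0.0575 -0.0315 -0.9978] pitch 1.5060148207470232
yaw 3.0987192276402062 pos [ 0.3323 -0.1523  0.2079] rows 9 spin tot deg -0.4511140772201022
[-0.85, -0.66, 0.09] -0.01
[-0.85, -0.66, 0.09] -0.01
[-0.85, -0.66, 0.09] -0.01
[-0.85, -0.66, 0.09] -0.01
[-0.85, -0.67, 0.09] -0.01
[-0.85, -0.67, 0.09] -0.01
[-0.85, -0.67, 0.09] -0.01
[-0.85, -0.67, 0.09] -0.01
[-0.85, -0.67, 0.09] -0.01
```

View pics/t10.png

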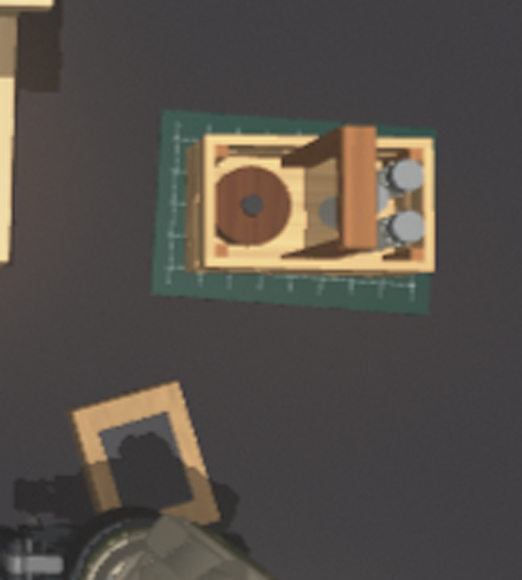

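Run:
```python
from h import *
f=lambda p,s,o:(p[0]/s+o[0]-.5+.5/s,p[1]/s+o[1]-.5+.5/s)
q=np.array([onz("top",f(p,2.9,(380,150)),.163) for p in [(344,127),(376,126),(376,248),(343,248)]]);print(q,q.mean(0))
q=np.array([onz("top",f(p,2.9,(380,150)),.072) for p in [(204,136),(434,139),(434,271),(204,270)]]);print(q,q.mean(0))
```

```text
[[ 0.5965 -0.3309  0.163 ]
 [ 0.5967 -0.3528  0.163 ]
 [ 0.5123 -0.3487  0.163 ]
 [ 0.5127 -0.3263  0.163 ]] [ 0.5545 -0.3397  0.163 ]
[[ 0.6073 -0.2564  0.072 ]
 [ 0.6013 -0.4284  0.072 ]
 [ 0.5017 -0.4232  0.072 ]
 [ 0.5057 -0.2524  0.072 ]] [ 0.554  -0.3401  0.072 ]
```

Emit:
drive_tool:
  motion:
    - [[-0.8, -0.66, 0], 0, 1]
    - [[-0.85, -0.66, 0], 0, 1]
    - [[-0.85, -0.66, 0], 0, 1]
    - [[-0.85, -0.66, 0], 0, 1]
    - [[-0.85, -0.66, 0], 0, 1]

```text
time_s: 42.12
eef_pos: [0.4484, -0.2528, 0.2137]
tcp_rot: [0.068, 3.083, -0.046]
contact_force: [0.4, 0.2, 0.4]
opening: 0.0853
```

Run:
```python
from h import *
plan([.556,-.3405,.205],-.035+np.pi,4)
vec([0,0,-.07])
```

```text
yaw 3.0965801587410935 pos [ 0.4484 -0.2528  0.2137] rows 4 spin tot deg -0.573673697226958
[-0.92, -0.69, 0.15] -0.03
[-0.92, -0.69, 0.15] -0.03
[-0.92, -0.69, 0.15] -0.03
[-0.92, -0.69, 0.15] -0.03
[0, 0, -0.07] [0.14 0.07 2.33]
```

Emit:
drive_tool:
  motion:
    - [[-0.92, -0.69, 0.1], -0.1, 1]
    - [[-0.92, -0.69, 0.1], 0, 1]
    - [[-0.92, -0.69, 0.1], 0, 1]
    - [[-0.7, -0.5, 0.1], 0, 1]
    - [[0, 0, 0], 0, 1]

```text
time_s: 42.75
eef_pos: [0.5498, -0.3343, 0.2092]
tcp_rot: [0.055, 3.083, -0.046]
contact_force: [-0.3, 0.2, 1.1]
opening: 0.0855
```

Run:
```python
from h import *
plan([.556,-.3405,.135],-.035+np.pi,4)
```

```text
yaw 3.105081452554074 pos [ 0.5498 -0.3343  0.2092] rows 4 spin tot deg -0.08658544134249752
[-0.02, -0.03, 0.62] -0.0
[-0.02, -0.03, 0.62] -0.0
[-0.02, -0.03, 0.62] -0.0
[-0.02, -0.03, 0.62] -0.0
```

Emit:
drive_tool:
  motion:
    - [[-0.02, -0.03, 0.6], 0, 1]
    - [[-0.02, -0.03, 0.7], 0, 1]
    - [[-0.02, -0.03, 0.7], 0, 1]
    - [[-0.02, -0.03, 0.45], 0, 1]
    - [[0, 0, 0], 0, 1]

```text
time_s: 43.38
eef_pos: [0.5549, -0.3388, 0.1362]
tcp_rot: [0.054, 3.084, -0.045]
contact_force: [-0.2, -0.4, -0.7]
opening: 0.0853
```

Emit:
drive_tool:
  motion:
    - [[0, 0, 0], 0, -1]
    - [[0, 0, 0], 0, -1]
    - [[0, 0, 0], 0, -1]
    - [[0, 0, 0], 0, -1]

```text
time_s: 43.88
eef_pos: [0.5565, -0.34, 0.138]
tcp_rot: [0.054, 3.081, -0.049]
contact_force: [-0.6, -1.4, 2.9]
opening: 0.0227
```

Emit:
drive_tool:
  motion:
    - [[0, 0, -0.2], 0, -1]
    - [[0, 0, -0.5], 0, -1]
    - [[0, 0, -0.8], 0, -1]
    - [[0, 0, -0.8], 0, -1]
    - [[0, 0, -0.8], 0, -1]

```text
time_s: 44.5
eef_pos: [0.5503, -0.3363, 0.231]
tcp_rot: [0.054, 3.083, -0.047]
contact_force: [0.5, -0.9, -4.4]
opening: 0.0229
```

```bash
python3 st.py
python3 - <<'E'
from h import *
im=manip.get_image("scene");cv2.imwrite("pics/s11.png",cv2.resize(im[60:260,270:470],None,fx=2.9,fy=2.9,interpolation=2))
E
```

```text
[-0.6785  0.3958  0.1619  1.2724  0.0118 -0.643 ] [ 0.5503 -0.3363  0.231 ] 44.5 [ 0.504  -0.8582 -4.376 ]
toolz [ 0.0576 -0.0312 -0.9979] pitch 1.5062915849304552
```

View pics/s11.png

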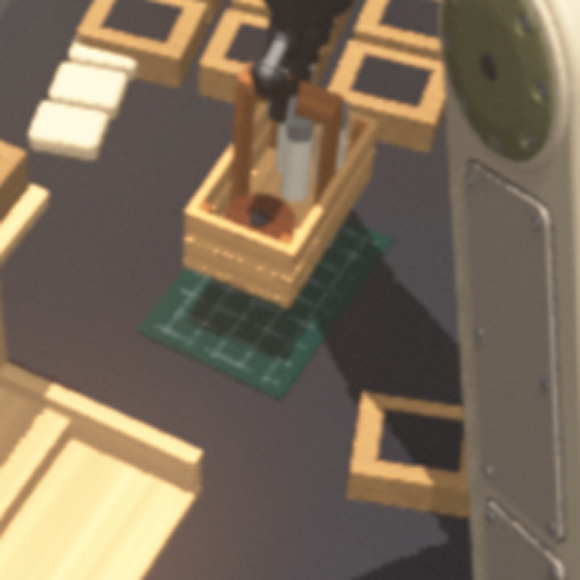

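Run:
```python
from h import *
plan([.580,.026,.237],-.058+np.pi,13)
```

```text
yaw 3.1055785055039657 pos [ 0.5513 -0.3371  0.235 ] rows 13 spin tot deg 1.2596965236817042
[-0.04, 0.93, -0.03] 0.02
[-0.04, 0.93, -0.03] 0.02
[-0.04, 0.93, -0.03] 0.02
[-0.04, 0.93, -0.03] 0.02
[-0.04, 0.93, -0.03] 0.02
[-0.03, 0.93, -0.03] 0.02
[-0.03, 0.93, -0.03] 0.02
[-0.03, 0.93, -0.03] 0.02
[-0.03, 0.93, -0.03] 0.02
[-0.03, 0.93, -0.03] 0.02
[-0.03, 0.93, -0.03] 0.02
[-0.02, 0.93, -0.03] 0.02
[-0.02, 0.93, -0.03] 0.02
```

Emit:
drive_tool:
  motion:
    - [[0, 0.4, -0.03], 0.05, -1]
    - [[-0.03, 0.8, -0.03], 0.05, -1]
    - [[-0.03, 1, -0.03], 0.05, -1]
    - [[-0.03, 1, -0.03], 0.05, -1]
    - [[-0.03, 1, -0.03], 0.05, -1]

```text
time_s: 45.18
eef_pos: [0.5588, -0.2075, 0.2295]
tcp_rot: [0.087, 3.084, -0.043]
contact_force: [0.4, -0.4, -4.5]
opening: 0.0232
```

Emit:
drive_tool:
  motion:
    - [[-0.03, 1, -0.03], 0, -1]
    - [[-0.03, 1, -0.03], 0, -1]
    - [[-0.03, 1, -0.03], 0, -1]
    - [[-0.03, 1, -0.03], 0, -1]
    - [[-0.03, 1, -0.03], 0, -1]

```text
time_s: 45.8
eef_pos: [0.5712, -0.0582, 0.2301]
tcp_rot: [0.086, 3.084, -0.044]
contact_force: [-0.1, -0.7, -6.0]
opening: 0.0229
```

Emit:
drive_tool:
  motion:
    - [[-0.03, 0.9, -0.03], 0, -1]
    - [[0, 0.6, 0], 0, -1]
    - [[0, 0.3, 0], 0, -1]
    - [[0, 0, 0], 0, -1]

```text
time_s: 46.3
eef_pos: [0.5764, -0.0069, 0.2306]
tcp_rot: [0.086, 3.082, -0.047]
contact_force: [0.3, 0.2, -4.8]
opening: 0.0229
```

```bash
python3 st.py
python3 - <<'E'
from h import *
im=manip.get_image("top");cv2.imwrite("pics/t12.png",cv2.resize(im[70:260,235:400],None,fx=3.1,fy=3.1,interpolation=2))
im=manip.get_image("scene");cv2.imwrite("pics/s12.png",cv2.resize(im[110:310,170:370],None,fx=2.9,fy=2.9,interpolation=2))
plan([.580,.026,.237],-.058+np.pi,1)
E
```

```text
[-0.1388  0.2661 -0.0222  1.2212 -0.0235 -0.0834] [ 0.5764 -0.0069  0.2306] 46.3 [ 0.2655  0.228  -4.8471]
toolz [ 0.0575 -0.0318 -0.9978] pitch 1.5094232036636914
yaw 3.0831185477357645 pos [ 0.5766 -0.0079  0.2308] rows 1 spin tot deg -0.027164264478292226
[-0.06, 1.13, -0.24] -0.01
```

View pics/t12.png

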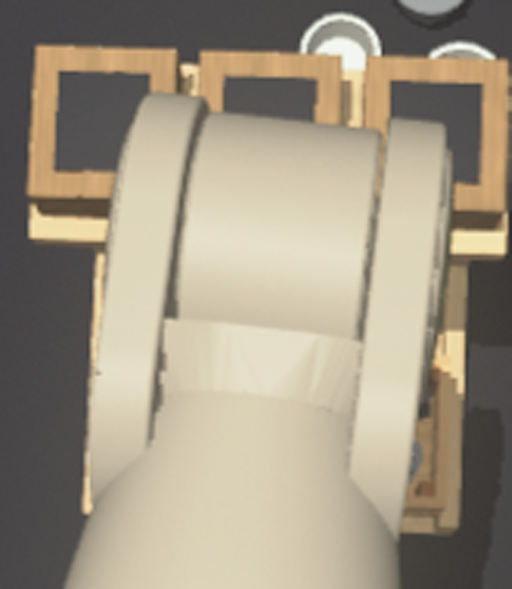

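View pics/s12.png

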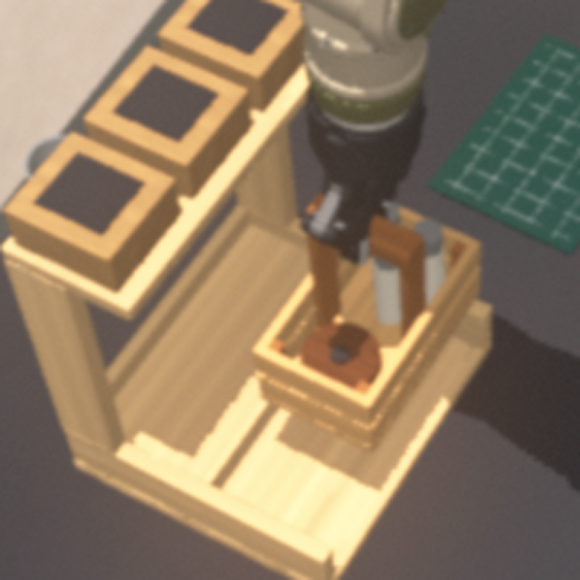

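Emit:
drive_tool:
  motion:
    - [[0, 0.5, 0], 0, -1]
    - [[0, 0.6, 0], 0, -1]
    - [[0.03, 0.01, 0.5], 0, -1]
    - [[0.04, 0.01, 0.7], 0, -1]
    - [[0.04, 0.01, 0.6], 0, -1]

```text
time_s: 47.02
eef_pos: [0.5779, 0.0252, 0.1741]
tcp_rot: [0.087, 3.082, -0.047]
contact_force: [0.5, 0.0, -4.2]
opening: 0.023
```

Emit:
drive_tool:
  motion:
    - [[0.02, 0.01, 0.4], 0, -1]
    - [[0.02, 0, 0.25], 0, -1]
    - [[0, 0, 0], 0, -1]

```text
time_s: 47.4
eef_pos: [0.5781, 0.0247, 0.1558]
tcp_rot: [0.088, 3.082, -0.046]
contact_force: [0.5, 0.1, -5.1]
opening: 0.0232
```

```bash
python3 st.py
python3 - <<'E'
from h import *
plan([.580,.026,.150],-.058+np.pi,1)
im=manip.get_image("scene");cv2.imwrite("pics/s13.png",cv2.resize(im[110:310,170:370],None,fx=2.9,fy=2.9,interpolation=2))
E
```

```text
[-0.082   0.3062 -0.1538  1.0512 -0.0269 -0.0258] [0.5781 0.0247 0.1558] 47.4 [ 0.5296  0.0574 -5.0795]
toolz [ 0.0572 -0.0316 -0.9979] pitch 1.511174843960374
yaw 3.0837491119560942 pos [0.5781 0.0247 0.1558] rows 1 spin tot deg 0.008964404058556873
[-0.05, 0.05, 0.2] 0.0
```

View pics/s13.png

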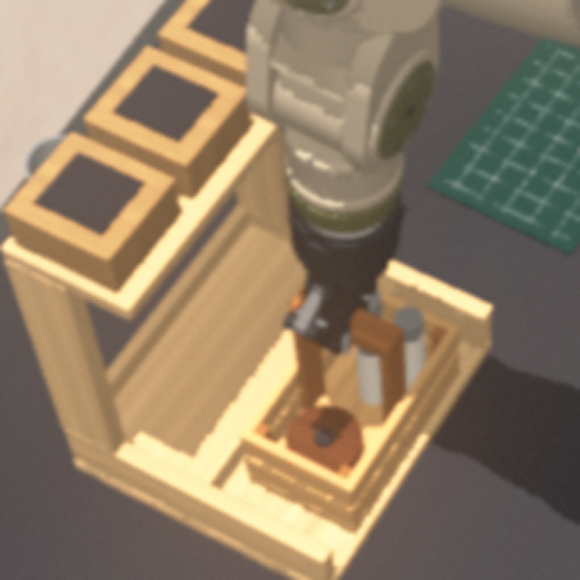

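Emit:
drive_tool:
  motion:
    - [[-0.1, 0, 0.12], 0, -1]
    - [[-0.15, 0, 0.1], 0, -1]
    - [[-0.08, 0, 0], 0, -1]
    - [[-0.04, 0, 0], 0, -1]
    - [[0, 0, 0], 0, -1]

```text
time_s: 48.08
eef_pos: [0.59, 0.0238, 0.1505]
tcp_rot: [0.088, 3.081, -0.046]
contact_force: [0.1, -0.3, -4.6]
opening: 0.023
```

Emit:
drive_tool:
  motion:
    - [[-0.04, 0, 0.02], 0, -1]
    - [[-0.03, 0, 0], 0, -1]
    - [[-0.03, 0, 0], 0, -1]
    - [[0, 0, 0], 0, -1]

```text
time_s: 48.58
eef_pos: [0.593, 0.0236, 0.15]
tcp_rot: [0.088, 3.081, -0.046]
contact_force: [0.3, 0.7, -4.1]
opening: 0.0231
```

Emit:
drive_tool:
  motion:
    - [[-0.04, 0, 0.02], 0, -1]
    - [[-0.03, 0, 0], 0, -1]
    - [[0, 0, 0], 0, -1]

```text
time_s: 48.95
eef_pos: [0.5946, 0.0236, 0.1493]
tcp_rot: [0.088, 3.082, -0.046]
contact_force: [-1.5, 0.0, -4.0]
opening: 0.0225
```

Emit:
drive_tool:
  motion:
    - [[-0.03, 0, 0.01], 0, -1]
    - [[-0.03, 0, 0], 0, -1]
    - [[0, 0, 0], 0, -1]

```text
time_s: 49.32
eef_pos: [0.5959, 0.0235, 0.149]
tcp_rot: [0.088, 3.083, -0.046]
contact_force: [-5.2, 0.6, -3.4]
opening: 0.0229
```

Emit:
drive_tool:
  motion:
    - [[0, 0, 0.04], 0, -1]
    - [[0, 0, 0.03], 0, -1]
    - [[0, 0, 0], 0, -1]

```text
time_s: 49.7
eef_pos: [0.5962, 0.0231, 0.1478]
tcp_rot: [0.088, 3.082, -0.047]
contact_force: [-6.9, -1.9, 2.4]
opening: 0.0232
```

Emit:
drive_tool:
  motion:
    - [[0, 0, 0], 0, 1]
    - [[0, 0, 0], 0, 1]
    - [[0, 0, 0], 0, 1]
    - [[0, 0, 0], 0, 1]

```text
time_s: 50.2
eef_pos: [0.5974, 0.0233, 0.1475]
tcp_rot: [0.088, 3.08, -0.046]
contact_force: [0.1, -0.6, 0.4]
opening: 0.0853
```

Emit:
drive_tool:
  motion:
    - [[0, 0, -0.4], 0, 1]
    - [[0, 0, -0.7], 0, 1]
    - [[0.2, 0, -0.8], 0, 1]
    - [[0.6, 0, -0.8], 0, 1]
    - [[1, 0, -0.8], 0, 1]

```text
time_s: 50.82
eef_pos: [0.5373, 0.0296, 0.2503]
tcp_rot: [0.088, 3.079, -0.046]
contact_force: [0.2, 0.0, 0.1]
opening: 0.0856
```

Emit:
drive_tool:
  motion:
    - [[1, 0, -0.3], 0, 1]
    - [[1, 0, -0.3], 0, 1]
    - [[1, -0.5, 0], 0, 1]
    - [[1, -0.5, 0], 0, 1]
    - [[0.5, -0.3, 0], 0, 1]

```text
time_s: 51.45
eef_pos: [0.3981, -0.0014, 0.2606]
tcp_rot: [0.088, 3.08, -0.047]
contact_force: [0.4, 0.2, 0.6]
opening: 0.0855
```

```bash
python3 st.py
python3 - <<'E'
from h import *
im=manip.get_image("top");cv2.imwrite("pics/t14f.png",im);cv2.imwrite("pics/t14.png",cv2.resize(im[70:260,235:400],None,fx=3.1,fy=3.1,interpolation=2))
im=manip.get_image("scene");cv2.imwrite("pics/s14f.png",im);cv2.imwrite("pics/s14.png",cv2.resize(im[110:310,170:370],None,fx=2.9,fy=2.9,interpolation=2))
E
```

```text
[-0.1903 -0.0917 -0.346   1.2521 -0.0201 -0.1338] [ 0.3981 -0.0014  0.2606] 51.45 [0.3974 0.2257 0.6288]
toolz [ 0.0595 -0.0319 -0.9977] pitch 1.506306610930322
```

View pics/t14.png

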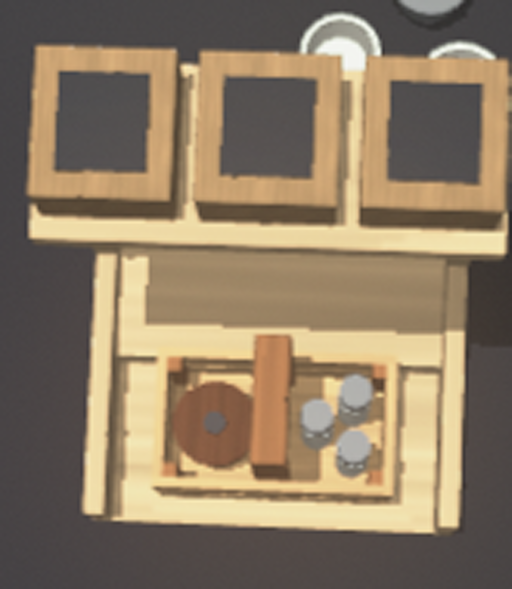

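View pics/s14.png

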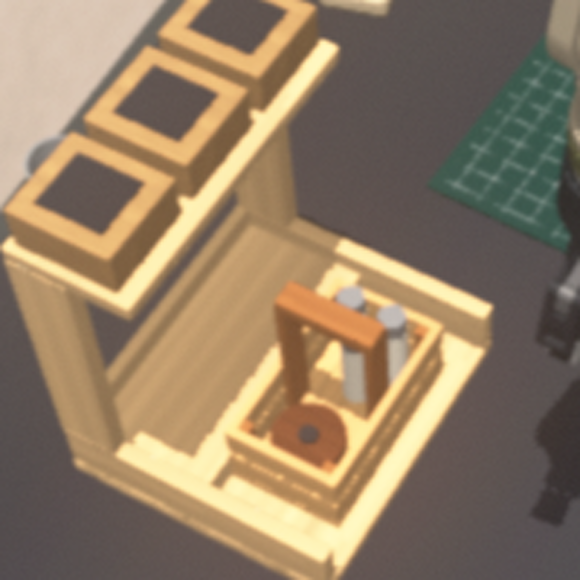

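View pics/t14f.png

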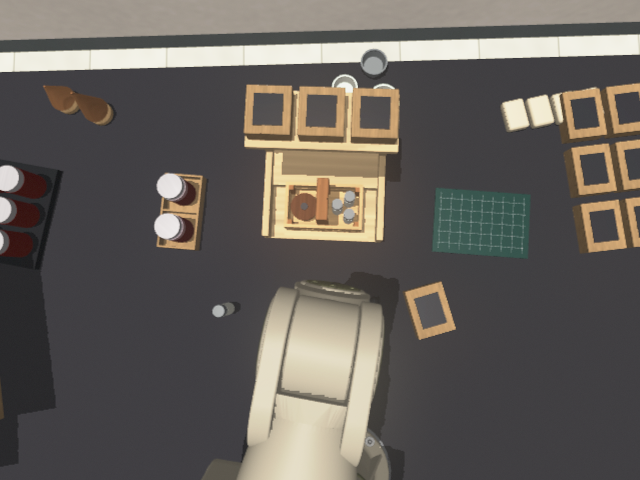

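Run:
```python
from h import *
for n in('top0','t14f'):
    im=cv2.imread(f'pics/{n}.png');im=im[185:235,283:365];im=cv2.resize(im,None,fx=6,fy=6,interpolation=2);hsv=cv2.cvtColor(im,cv2.COLOR_BGR2HSV)
    m=cv2.inRange(hsv,(0,110,60),(12,255,255));m=cv2.morphologyEx(m,cv2.MORPH_OPEN,np.ones((15,15)))
    cs,_=cv2.findContours(m,0,1)
    for c in cs:
        if cv2.contourArea(c)>3000:
            r=cv2.minAreaRect(c);M=cv2.moments(c);g=((M['m10']/M['m00'])/6+283-.42,(M['m01']/M['m00'])/6+185-.42);print(n,cv2.contourArea(c),r,onz("top",g,.172))
f=lambda p,s,o:(p[0]/s+o[0]-.5+.5/s,p[1]/s+o[1]-.5+.5/s);c1=lambda *p:f(p,3.1,(235,70))
q=np.array([onz("top",c1(*p),.081) for p in [(394,499),(155,490)]]);print(q,np.arctan2(-(q[1]-q[0])[0],(q[1]-q[0])[1]))
a=cv2.imread('pics/top0.png')[180:245,255:395];b=cv2.imread('pics/t14f.png')[180:245,255:395]
cv2.imwrite('pics/cmp.png',cv2.resize(np.vstack([a,b]),None,fx=4.5,fy=4.5,interpolation=2))
```

```text
top0 19297.0 ((115.5, 140.5), (157.0, 151.0), 90.0) [0.5741 0.0613 0.172 ]
t14f 19459.5 ((123.0, 130.0), (158.0, 154.0), 90.0) [0.5774 0.0588 0.172 ]
[[ 0.5351 -0.0608  0.081 ]
 [ 0.5448  0.1071  0.081 ]] -0.05741241257687424
```

View pics/cmp.png

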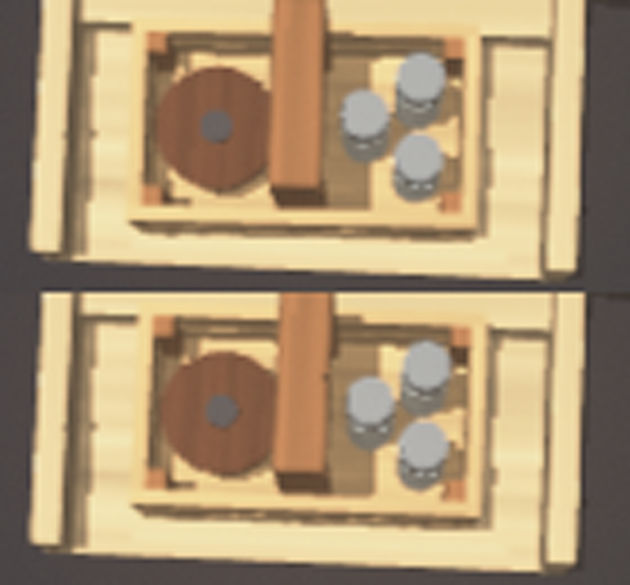

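Run:
```python
from h import *
f=lambda p,s,o:(p[0]/s+o[0]-.5+.5/s,p[1]/s+o[1]-.5+.5/s);t=lambda *p:f(p,3.5,(120,140))
j=onz("top",t(165,301),.108);k=onz("top",t(176,163),.108);print(j,k,np.linalg.norm(j-k))
q=np.array([onz("top",t(*p),.035) for p in[(157,115),(292,124),(268,386),(128,376)]]);print(q,q.mean(0))
c=q.mean(0);print("cell",c+[-.0418,.0042,0])
print(manip.state()['contact_force'],manip.state()['time_s']);manip.close_job()
```

```text
[0.5513 0.3571 0.108 ] [0.6367 0.3512 0.108 ] 0.08560082533168763
[[0.6839 0.3899 0.035 ]
 [0.6758 0.2999 0.035 ]
 [0.5027 0.3149 0.035 ]
 [0.511  0.4071 0.035 ]] [0.5933 0.353  0.035 ]
cell [0.5515 0.3572 0.035 ]
[1.4107 0.6538 0.8611] 51.55
the job is handed in; nothing more can be done
```

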